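Load the sampler tray for a reverse-order rerun

TASK

Move the four sample vessels from the white bench rack into the grey sampler tray in reverse order for a rerun: the vessel that stands nearest the bench rack's post goes to the seat farthest from the tray's post, the next to the next-farthest, and so on, until the one farthest from the rack's post stands nearest the tray's post. Keep them upright, set each down gently inside its seat ring, and leave the beaker and the reagent jar alone.

Things in the scene. Friction and masses are not known exactly. Their poses are not given: they have to be found in the camera images.
- jar: squat black plastic sample jar with a wide flat screw cap, 65 mm high, body 42 mm and cap 44 mm in diameter (cap from 46 mm up), about 110 g. Round. Origin: centre of its underside; z up. It stands upright in a seat of the bench rack, on the rack's deck, so its underside is 12 mm above the bench.
- amber: amber glass bottle, 102 mm high: straight body 42 mm in diameter up to 68 mm, then a shoulder and a narrow black cap 26 mm in diameter from 84 to 102 mm; about 130 g. Round. Origin: centre of its underside; z up. It stands upright in a seat of the bench rack, on the rack's deck, so its underside is 12 mm above the bench.
- flask: small clear glass volumetric flask, 112 mm high: foot 36 mm, bulb 44 mm in diameter up to 24 mm, tapering to a slim neck 15 mm in diameter from 46 to 98 mm, white stopper 20 mm in diameter on top; about 100 g. Round. Origin: centre of its underside; z up. It stands upright in a seat of the bench rack, on the rack's deck, so its underside is 12 mm above the bench.
- wide: white plastic bottle, 82 mm high: straight body 42 mm in diameter up to 60 mm, then a light grey cap 34 mm in diameter from 66 to 82 mm; about 100 g. Round. Origin: centre of its underside; z up. It stands upright in a seat of the bench rack, on the rack's deck, so its underside is 12 mm above the bench.
- seat_jar: the shallow white seat ring (inner diameter 58 mm, outer 66, 6 mm high) fixed on the bench rack's deck, in which the black jar stands at the start; it stays there, so it tells where that vessel came from. Origin: centre of the ring's underside, 12 mm above the bench.
- seat_amber: the shallow white seat ring (inner diameter 58 mm, outer 66, 6 mm high) fixed on the bench rack's deck, in which the amber bottle stands at the start; it stays there, so it tells where that vessel came from. Origin: centre of the ring's underside, 12 mm above the bench.
- seat_flask: the shallow white seat ring (inner diameter 58 mm, outer 66, 6 mm high) fixed on the bench rack's deck, in which the flask stands at the start; it stays there, so it tells where that vessel came from. Origin: centre of the ring's underside, 12 mm above the bench.
- seat_wide: the shallow white seat ring (inner diameter 58 mm, outer 66, 6 mm high) fixed on the bench rack's deck, in which the white bottle stands at the start; it stays there, so it tells where that vessel came from. Origin: centre of the ring's underside, 12 mm above the bench.
- bench_rack: the white bench rack, fixed: flat deck 74 x 310 mm, 12 mm thick, with four seats in a row along its y axis at y = 105, 35, -35 and -105 mm. An upright white post (22 mm across, top 44 mm above the bench) marks its +y end, at y = 153 mm. Origin: under the middle of the row of seats, on the bench; z up. Any yaw, either side.
- sampler_tray: the grey painted metal sampler tray, fixed, empty at first, laid out like the bench rack: deck 74 x 310 mm, 12 mm thick, four fixed seat rings (inner diameter 58 mm, 6 mm high above the deck) at y = 105, 35, -35, -105 mm; a grey post (22 mm across, top 44 mm above the bench) at its +y end, y = 153 mm. Origin: under the middle of the row of seats, on the bench; z up. Any yaw, either side.
- beaker: bystander: clear glass beaker, 62 mm in diameter, 85 mm high, beyond the racks. Origin: centre of its underside.
- reagent_jar: bystander: closed reagent jar, 60 mm in diameter, 70 mm high, beyond the racks. Origin: centre of its underside.
Things that resemble listed ones, but are neither listed nor needed, are in the scene too. What is shaped like the flask but purple is not meant.

How it is judged:
At the end, for the whole second after the job is handed in: Each vessel stands upright (within 0.1 rad), at rest, on the sampler tray's deck in its seat of the reversed order (place from the tray's post-less end = place from the rack's post at the start), within 13 mm of the seat's centre both along and across the row (((y of seat_jar in the frame of bench_rack between 0.085 and 0.125 m and y of jar in the frame of sampler_tray between -0.118 and -0.092 m) or (y of seat_jar in the frame of bench_rack between 0.015 and 0.055 m and y of jar in the frame of sampler_tray between -0.048 and -0.022 m) or (y of seat_jar in the frame of bench_rack between -0.055 and -0.015 m and y of jar in the frame of sampler_tray between 0.022 and 0.048 m) or (y of seat_jar in the frame of bench_rack between -0.125 and -0.085 m and y of jar in the frame of sampler_tray between 0.092 and 0.118 m)) and x of jar in the frame of sampler_tray between -0.013 and 0.013 m and z of each of jar, amber, flask, wide in the frame of sampler_tray below 0.016 m and angle between each of jar, amber, flask, wide's own z axis and vertical below 0.1 rad and linear speed of each of jar, amber, flask, wide below 0.02 m/s and angular speed of each of jar, amber, flask, wide below 0.3 rad/s and ((y of seat_amber in the frame of bench_rack between 0.085 and 0.125 m and y of amber in the frame of sampler_tray between -0.118 and -0.092 m) or (y of seat_amber in the frame of bench_rack between 0.015 and 0.055 m and y of amber in the frame of sampler_tray between -0.048 and -0.022 m) or (y of seat_amber in the frame of bench_rack between -0.055 and -0.015 m and y of amber in the frame of sampler_tray between 0.022 and 0.048 m) or (y of seat_amber in the frame of bench_rack between -0.125 and -0.085 m and y of amber in the frame of sampler_tray between 0.092 and 0.118 m)) and x of amber in the frame of sampler_tray between -0.013 and 0.013 m and ((y of seat_flask in the frame of bench_rack between 0.085 and 0.125 m and y of flask in the frame of sampler_tray between -0.118 and -0.092 m) or (y of seat_flask in the frame of bench_rack between 0.015 and 0.055 m and y of flask in the frame of sampler_tray between -0.048 and -0.022 m) or (y of seat_flask in the frame of bench_rack between -0.055 and -0.015 m and y of flask in the frame of sampler_tray between 0.022 and 0.048 m) or (y of seat_flask in the frame of bench_rack between -0.125 and -0.085 m and y of flask in the frame of sampler_tray between 0.092 and 0.118 m)) and x of flask in the frame of sampler_tray between -0.013 and 0.013 m and ((y of seat_wide in the frame of bench_rack between 0.085 and 0.125 m and y of wide in the frame of sampler_tray between -0.118 and -0.092 m) or (y of seat_wide in the frame of bench_rack between 0.015 and 0.055 m and y of wide in the frame of sampler_tray between -0.048 and -0.022 m) or (y of seat_wide in the frame of bench_rack between -0.055 and -0.015 m and y of wide in the frame of sampler_tray between 0.022 and 0.048 m) or (y of seat_wide in the frame of bench_rack between -0.125 and -0.085 m and y of wide in the frame of sampler_tray between 0.092 and 0.118 m)) and x of wide in the frame of sampler_tray between -0.013 and 0.013 m); the robot touches nothing.
It fails at once if a sample vessel is tipped by more than about 30 degrees (angle between any of jar, amber, flask, wide's own z axis and vertical above 0.52 rad).
It fails at once if a sample vessel is dropped: let go with its underside more than about 25 mm above the deck ((contact force between jar and the fingers below 0.05 N and height (world z) of jar above 0.032 m and linear speed of jar above 0.3 m/s) or (contact force between amber and the fingers below 0.05 N and height (world z) of amber above 0.032 m and linear speed of amber above 0.3 m/s) or (contact force between flask and the fingers below 0.05 N and height (world z) of flask above 0.032 m and linear speed of flask above 0.3 m/s) or (contact force between wide and the fingers below 0.05 N and height (world z) of wide above 0.032 m and linear speed of wide above 0.3 m/s)).
It fails at once if a sample vessel is banged down on the sampler tray (over 40 N) (contact force between any of jar, amber, flask, wide and sampler_tray above 40 N).
It fails at once if a bystander (beaker, reagent jar) is pushed more than 30 mm (distance of any of beaker, reagent_jar from where it was at the start of the episode above 0.03 m).
It also fails if it takes over 102 s, if anything falls off the work surface, if the arm or the gripper's body presses on something with over 40 N, if the wrist force passes 120 N, or if a joint passes its speed limit or range.

ROBOT

A 6-joint arm with a two-finger parallel gripper is mounted at the origin on the work surface. World frame = base frame: x ahead of the robot, y to its left, z up, the work surface at z = 0. Lengths are in m, angles in rad, forces in N, time in s.
With the tool pointing down it reaches from about 0.325 to 0.9 m from the base axis. Payload 6.1 kg.
Tool frame: the origin (TCP) lies between the finger pads; the fingertips stand 22 mm ahead of it and the grasp point (between the pads) lies 3 mm ahead of it; z points along the fingers, y is the line along which they close (so a half turn about z gives the same grasp; the last joint's range is limited). The gripper opens to 85 mm and grips with 20 to 120 N. Pads are 22 mm wide; open, the fingers measure 114 mm over their backs; the gripper's body (76 mm by 85 mm) begins 54 mm behind the grasp point. The pads swing forward as they close: fully open they stand 13 mm farther back than shut.
Start: joints at [-1.326, 0.22, 1.526, -0, 1.395, -0.126], TCP at [0.226, -0.583, 0.253] pointing down, gripper open.
Joint ranges: [-2.98, 2.98], [-0.91, 2.08], [0.09, 2.57], [-1.24, 4.39], [0.2, 2.65], [-2.68, 2.68]. Speed limits (rad/s): [2.57, 2.57, 3.01, 3.14, 3.14, 3.14].

INTERFACE

Orientations are given as [roll, pitch, yaw] about the fixed x, y, z axes, in that order (R = Rz(yaw) Ry(pitch) Rx(roll)).
In Python, from plant import ctrl, grab_frame, camera_params, recognise gives the robot as it stands.
- The arm moves only by the tool send_rows, never from a script. Its argument "steps" is a list of rows, each a list of 7 numbers: the shift along the tool's x, y, z in units of 25 mm (1.0 is 25 mm), then the turn, a rotation vector about the tool's x, y, z in units of 5 degrees (1.0 is 5 degrees), then the opening, from 0 (shut) to 1 (fully open). In form: [[x, y, z, wx, wy, wz, jaw], ...]. A call has 1 to 5 rows; each row shifts and turns the commanded pose from where the row before left it, along the tool's axes as they then stand; what a row does not reach is not made up. A row lasts 1/12 s, in which the tool goes at most 41.7 mm and 7.16 degrees, less where a joint would pass 70% of its speed; a pose out of reach is approached as far as the arm can. A call is refused whole if a number of a shift passes 1 or a number of a turn 1, either way. A call with a gripper value outside its range is refused whole. The fingers move at their own pace and stop on an object; "squeeze" is the grip in N (left out, the last holds). Time passes only in rows, so rows that do not move let the fingers close. It gives the time, the measured TCP pose, the force, the opening and the grip force at its end, in the units of the state.
- ctrl.get_obs(): the state, without advancing time (a new reading comes with each control period).
- grab_frame(name): name is "scene" or "top" or "wrist"; returns (picture, depth): 400x640x3 uint8, red, green, blue; 400x640 float32, m along the optical axis (not along the pixel's ray), 0 where there is no reading.
- camera_params(name): a dict with "fx", "fy", "cx", "cy" (pixels), "eye" and "attitude" of the camera in the world. Camera axes: x right, y down, z forward; pixel columns grow to the right and rows downward; lengths in m; the calibration is good to about 2 mm. The wrist camera is an equidistant fisheye: a pixel r from the principal point sees the ray r / f radians off the axis. A picture is of the moment at which its call begins: read the wrist's pose just before it. camera_params takes no time and is no camera call; for the wrist camera it gives the pose at the moment of the call.
- ctrl.finish_job(): hands the job in; it is judged then, once.
Trained networks look in the newest picture that a camera, given by its name, has taken for a name from the list of things; names that differ only in an ending like _2 or _b are one class to them, and where a whole thing is asked for, a point or a joint stands for the part that bears it (a point fixed in the world has none). Each returns a list of dicts, best first, with "score" (0 to 1); they miss things now and then, are a little off and sometimes report something else, mostly with a low value. They report only what shows in the picture. A call takes as long as a camera call. They do not tell look-alikes from the thing itself.
- recognise(camera, label): "position" ([column, row] in pixels, amid what is visible of it).
The state is a dict: "clock": time; "joint_positions": joint angles; "dq": joint speeds; "effort": joint torques, N m; "ee_pos": TCP position; "tool_rot": TCP orientation; "contact_force": force on the tool from outside, world axes, zero at the start; "torque": the same for the moment, N m; "finger_gap": opening from 0.0 (shut) to 1.0 (fully open); "grip_force": force on a finger pad.
Only numpy, scipy, OpenCV 4.12 (cv2) and the standard library are available. Lean on these libraries where they do the work, as an engineer would, in place of code of your own. Each camera call takes 0.05 s, during which the arm holds its last target. There are 200 camera calls.

## Working session

There is one attempt and no reset: what is moved stays moved. The work goes in short steps, Python scripts to look and compute and a tool call to move; the robot and the scene stay as the last step left them, time stands still between calls to the robot, and variables do not carry over. Pictures are saved under pics/ and viewed, at most 14 in all, crops included, and the job is handed in when it is done.

Besides the shell and the picture viewer there is one more tool, called after "Request:" as a command line: name --pt "numbers of a row" for each row, then --argument value for the rest. send_rows: Moves the arm, as the interface text tells. Its arguments: {"type":"object","properties":{"steps":{"type":"array","items":{"type":"array","items":{"type":"number"}}},"squeeze":{"type":"number"}},"required":["steps"]}

```bash
ls; mkdir -p pics; python3 - <<'E'
from plant import ctrl, grab_frame, camera_params, recognise
import cv2,numpy as np
print(ctrl.get_obs())
for n in ["scene","top"]:
    p,d=grab_frame(n); cv2.imwrite(f"pics/{n}0.png",p[:,:,::-1]); np.savez(f"{n}0.npz",p=p,d=d)
    print(n,camera_params(n))
    for l in ["jar","amber","flask","wide","bench_rack","sampler_tray","beaker","reagent_jar","seat_jar"]:
        print(l,[(np.round(r["position"]).tolist(),round(r["score"],2)) for r in recognise(n,l)][:4])
print(camera_params("wrist"))
E
```

```text
pics
{'clock': 0.0, 'joint_positions': array([-1.32610842e+00,  2.21229864e-01,  1.52763029e+00,  6.72464245e-06,
        1.39466541e+00, -1.26120104e-01]), 'dq': array([-1.16689725e-03,  9.52672223e-04, -7.78809594e-05,  7.80003299e-04,
       -5.25118078e-04, -7.94128565e-04]), 'effort': array([ 9.26455687e-04, -4.96902788e+01, -3.89391983e+01, -3.00225665e-04,
        1.11390263e-02,  3.83254201e-05]), 'ee_pos': array([ 0.22633029, -0.58197921,  0.25218672]), 'tool_rot': array([-3.13967593e+00, -2.49699026e-04,  3.70806588e-01]), 'contact_force': array([-0.75855215,  0.55802234,  0.42711537]), 'torque': array([-0.01171125,  0.04954578,  0.02540831]), 'grip_force': 0.0, 'finger_gap': 1.002625520182783}
scene {'fx': 505.8529179890049, 'fy': 505.8529179890049, 'cx': 318.69079078953246, 'cy': 207.0522282346382, 'eye': array([ 1.06412063, -0.52798673,  0.73627868]), 'attitude': array([-2.33857252,  0.01326253,  0.74949894])}
jar [([162.0, 282.0], 0.87)]
amber [([203.0, 266.0], 0.68)]
flask [([161.0, 228.0], 0.92), ([292.0, 333.0], 0.67)]
wide [([280.0, 250.0], 0.72)]
bench_rack [([196.
[... 255 characters left out ...]
24684148, 'eye': array([ 0.44859942, -0.02011919,  0.94435607]), 'attitude': array([-3.0264747 ,  0.00416461, -1.58726555])}
jar [([456.0, 223.0], 0.85)]
amber [([432.0, 213.0], 0.96), ([399.0, 196.0], 0.73)]
flask [([399.0, 195.0], 0.73), ([422.0, 276.0], 0.67), ([414.0, 124.0], 0.61)]
wide [([372.0, 186.0], 0.89)]
bench_rack [([413.0, 214.0], 0.6)]
sampler_tray [([215.0, 227.0], 0.74)]
beaker [([336.0, 113.0], 0.55)]
reagent_jar [([293.0, 125.0], 0.8)]
seat_jar []
{'fx': 309.70691628693146, 'fy': 309.70691628693146, 'cx': 316.8533009100033, 'cy': 199.3911638530422, 'eye': array([ 0.29082452, -0.55717719,  0.37332659]), 'attitude': array([ 2.86634075e+00, -2.96657273e-04, -1.19930297e+00])}
```

View pics/scene0.png

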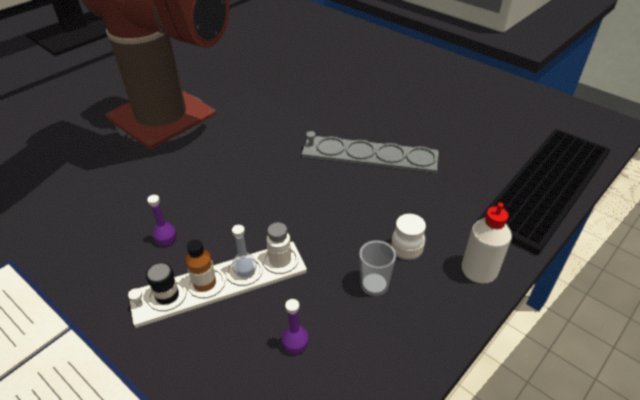

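View pics/top0.png

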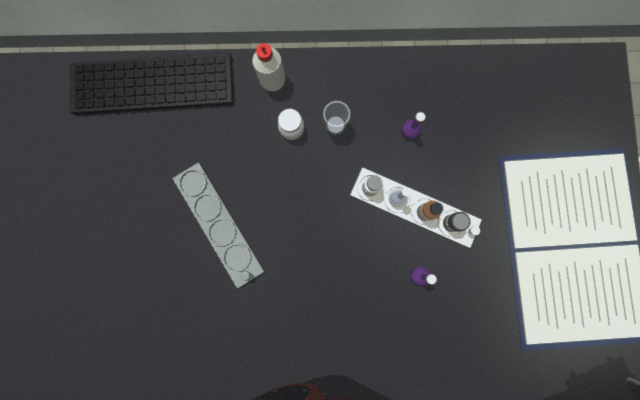

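The rack order from its post at top (475,231) is jar, amber, flask, wide. The tray's post is at top (250,276). Purple decoys stand at (412,128) and (421,276). Next I measure both racks from two views.

```bash
cat > h.py <<'E'
import numpy as np,cv2
from scipy.spatial.transform import Rotation as R
def rot(a): return R.from_euler('xyz',a).as_matrix()
def cloud(c,d):
    v,u=np.mgrid[:d.shape[0],:d.shape[1]]
    p=np.stack([(u-c['cx'])/c['fx']*d,(v-c['cy'])/c['fy']*d,d],-1)
    return p@rot(c['attitude']).T+c['eye']
def pix(c,P):
    q=(np.asarray(P)-c['eye'])@rot(c['attitude'])
    return np.stack([c['fx']*q[...,0]/q[...,2]+c['cx'],c['fy']*q[...,1]/q[...,2]+c['cy']],-1)
def plane(c,uv,z):
    uv=np.asarray(uv,float)
    r=np.stack([(uv[...,0]-c['cx'])/c['fx'],(uv[...,1]-c['cy'])/c['fy'],np.ones(uv.shape[:-1])],-1)@rot(c['attitude']).T
    return c['eye']+r*((z-c['eye'][2])/r[...,2])[...,None]
E
python3 - <<'E'
from h import *
from plant import camera_params
S={"scene":{"rack":(120,240,320,325),"tray":(295,125,445,175)},"top":{"rack":(340,160,490,255),"tray":(165,155,270,295)}}
for n in S:
    z=np.load(n+"0.npz");c=camera_params(n);W=cloud(c,z['d']);p=z['p'].astype(int)
    tab=W[(p.max(-1)<45)&(z['d']>0)&(abs(W[...,2])<.03)];print(n,"table z",np.median(tab[:,2]),tab[:,2].std())
    for k,(a,b,e,f) in S[n].items():
        w=W[b:f,a:e];g=p[b:f,a:e].min(-1);m=g>(130 if k=="rack" else 70)
        nn,lab,st,_=cv2.connectedComponentsWithStats(m.astype(np.uint8));i=1+st[1:,4].argmax();m=lab==i
        zz=w[m][:,2];print(k,m.sum(),"z pct",np.percentile(zz,[5,25,50,75,95]).round(4))
        vu=np.argwhere(m)[:,::-1]+[a,b]
        # deck plane back-projection
        P=plane(c,vu,0.012)[:,:2]
        for nm,Q in (("plane",P),("depth",w[m&(abs(w[...,2]-.012)<.008)][:,:2])):
            r=cv2.minAreaRect((Q*1000).astype(np.float32));bx=cv2.boxPoints(r)
            print(nm,np.round(r[0],1),np.round(r[1],1),round(r[2],1))
E
```

```text
scene table z 0.0008113795193547824 0.012334018484487048
rack 4303 z pct [0.0094 0.0115 0.013  0.0177 0.0531]
plane [ 533.5 -240.8] [311.5  97.2] 65.6
depth [ 540.6 -245.1] [309.   78.2] 64.8
tray 2989 z pct [0.0003 0.0108 0.0122 0.0143 0.019 ]
plane [500.4 235.3] [318.7  99.8] 31.1
depth [507.9 228.3] [309.3  79.2] 31.2
top table z 0.01766926588108908 0.010009012372953765
rack 3090 z pct [0.0096 0.0118 0.0137 0.0197 0.0949]
plane [ 538.7 -245.1] [316.7  74.8] 65.0
depth [ 539.8 -243.1] [310.8  75.3] 64.9
tray 4205 z pct [0.0086 0.0114 0.0127 0.0145 0.0199]
plane [507.2 232. ] [312.3  76.8] 31.1
depth [506.9 231.2] [310.3  75.2] 31.2
```

Both views agree: rack centre about (0.540,-0.244), row direction 64.9° with the post toward −x−y. Tray centre is about (0.507,0.230), 31.2°, post also toward −x−y, deck at 12 mm. Next I locate each vessel's cap and the tray rings.

```bash
cat >> h.py <<'E'
def rackpt(c,deg,y,x=0):
    a=np.radians(deg); return np.array(c)+y*-np.array([np.cos(a),np.sin(a)])+x*np.array([-np.sin(a),np.cos(a)])*-1
RK=((.5402,-.2441),64.9); TR=((.5073,.2305),31.2)
E
python3 - <<'E'
from h import *
from plant import camera_params,recognise
V={"jar":(.105,.077,22),"amber":(.035,.114,13),"flask":(-.035,.124,10),"wide":(-.105,.094,17)}
for n in ("scene","top"):
    z=np.load(n+"0.npz");c=camera_params(n);W=cloud(c,z['d']);p=z['p']
    for k,(y,h,r) in V.items():
        s=rackpt(*RK,y);dd=np.hypot(W[...,0]-s[0],W[...,1]-s[1])
        near=(dd<.034)&(z['d']>0)
        m=near&(abs(W[...,2]-h)<.008)
        P=W[m]
        if len(P)<5: print(n,k,"few",near.sum(),W[near][:,2].max() if near.any() else 0);continue
        (cx,cy),rr=cv2.minEnclosingCircle((P[:,:2]*1000).astype(np.float32))
        print(n,k,"seat",s.round(4),"off mean",((P[:,:2].mean(0)-s)*1000).round(1),"enc",np.round([cx-s[0]*1000,cy-s[1]*1000,rr],1),"r",r,"n",len(P),"z",np.percentile(P[:,2],[10,50,90]).round(4))
    for y in (-.105,-.035,.035,.105):
        s=rackpt(*TR,y);P=W[(np.hypot(W[...,0]-s[0],W[...,1]-s[1])<.036)&(W[...,2]>.0155)]
        print(n,"ring",y,s.round(4),((P[:,:2].mean(0)-s)*1000).round(1),len(P),np.median(P[:,2]).round(4))
# overlay
im=cv2.imread("pics/scene0.png");c=camera_params("scene")
t=np.linspace(0,6.28,40)
for C in (RK,TR):
    for y in (-.105,-.035,.035,.105):
        s=rackpt(*C,y)
        q=pix(c,np.c_[s[0]+.0315*np.cos(t),s[1]+.0315*np.sin(t),0*t+.018])
        cv2.polylines(im,[np.round(q*4).astype(np.int32)],True,(0,0,255),1,shift=2)
a=cv2.resize(im[215:335,110:320],None,fx=3,fy=3);b=cv2.resize(im[120:180,290:500],None,fx=3,fy=3)
cv2.imwrite("pics/ov.png",np.vstack([a,b]))
E
```

```text
scene jar seat [ 0.4957 -0.3392] off mean [ 8.8 10.1] enc [ 5.7 11.8 24. ] r 22 n 488 z [0.0734 0.0773 0.079 ]
scene amber seat [ 0.5254 -0.2758] off mean [4.8 8.5] enc [ 3.1  9.1 13.5] r 13 n 189 z [0.1089 0.1136 0.1152]
scene flask seat [ 0.555  -0.2124] off mean [ 9.  11.3] enc [ 7.3 12.  10.5] r 10 n 114 z [0.1186 0.1238 0.1257]
scene wide seat [ 0.5847 -0.149 ] off mean [6.  9.7] enc [ 3.3 10.1 18.9] r 17 n 267 z [0.0896 0.0936 0.0954]
scene ring -0.105 [0.5971 0.2849] [-7.3 -3.7] 97 0.0175
scene ring -0.035 [0.5372 0.2486] [-7.3 -5.4] 97 0.0175
scene ring 0.035 [0.4774 0.2124] [-7.8 -4.6] 89 0.0174
scene ring 0.105 [0.4175 0.1761] [-12.1  -9.3] 118 0.0188
top jar seat [ 0.4957 -0.3392] off mean [ 3.8 13.8] enc [ 4.2 13.2 22.1] r 22 n 302 z [0.0753 0.0777 0.0797]
top amber seat [ 0.5254 -0.2758] off mean [ 1.4 11.9] enc [ 1.5 11.2 12.9] r 13 n 125 z [0.1115 0.1141 0.1158]
top flask seat [ 0.555  -0.2124] off mean [ 6.  14.8] enc [ 6.4 14.3 10.1] r 10 n 73 z [0.1221 0.1243 0.1259]
top wide seat [ 0.5847 -0.149 ] off mean [ 2.3 13.6] enc [ 2.7 13.1 17.2] r 17 n 188 z [0.0922 0.0943 0.0958]
top ring -0.105 [0.5971 0.2849] [-7.3 -4.9] 129 0.0181
top ring -0.035 [0.5372 0.2486] [-7.8 -5.2] 130 0.0179
top ring 0.035 [0.4774 0.2124] [-7.4 -5.1] 129 0.0177
top ring 0.105 [0.4175 0.1761] [-8.7 -5.1] 149 0.019
```

View pics/ov.png

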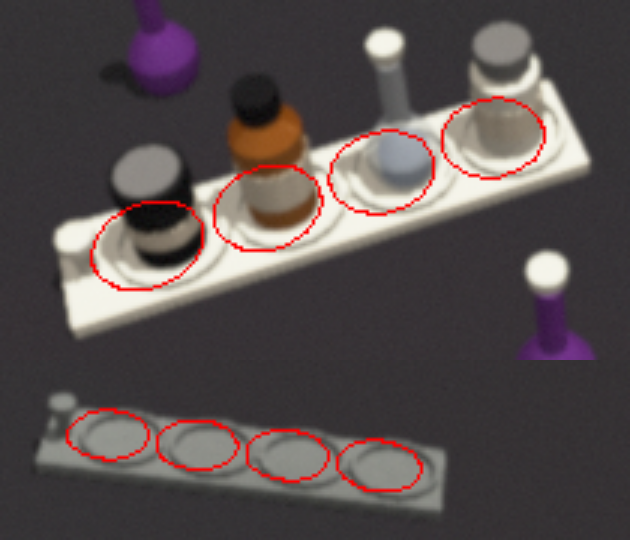

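The red rings sit about 10 mm too close to the posts, because the decks extend asymmetrically past the post. I'll fit the origins on the ring heights directly.

```bash
python3 - <<'E'
from h import *
from plant import camera_params
for name,C in (("rack",RK),("tray",TR)):
  for n in ("scene","top"):
    z=np.load(n+"0.npz");c=camera_params(n);W=cloud(c,z['d'])
    P=W[(np.hypot(W[...,0]-C[0][0],W[...,1]-C[0][1])<.2)&(W[...,2]>.008)&(W[...,2]<.022)]
    best=[]
    for dy in np.arange(-.02,.005,.001):
      for dx in np.arange(-.006,.0065,.001):
        s=0
        for y in (-.105,-.035,.035,.105):
          q=rackpt(*C,y+dy,dx);r=np.hypot(P[:,0]-q[0],P[:,1]-q[1])
          on=(r>.0285)&(r<.0335);off=((r>.018)&(r<.026))
          s+=P[on,2].mean()-P[off,2].mean() if name=="tray" else P[on,2].mean()
        best.append((s,dy,dx))
    best.sort(reverse=True);print(name,n,np.round(best[:4],4).tolist())
    # deck extents along row and across, from z<.0155
    a=np.radians(C[1]);e=-np.array([np.cos(a),np.sin(a)]);f=np.array([-e[1],e[0]]);D=P[(P[:,2]<.015)][:,:2]-C[0]
    print(" extent",np.percentile(D@e,[.5,99.5]).round(4),np.percentile(D@f,[.5,99.5]).round(4))
    # post
    Q=W[(W[...,2]>.040)&(W[...,2]<.048)][:,:2]-C[0]
    k=(abs(Q@e-.15)<.025)&(abs(Q@f)<.03);print(" post",k.sum(),np.mean(Q[k]@e).round(4),np.mean(Q[k]@f).round(4))
E
```

```text
rack scene [[0.0692, -0.013, -0.002], [0.069, -0.013, -0.003], [0.0683, -0.012, -0.002], [0.0681, -0.013, -0.004]]
 extent [-0.1528  0.1545] [-0.1283  0.0395]
 post 127 0.1403 0.0027
rack top [[0.0701, -0.013, 0.0], [0.0688, -0.013, -0.001], [0.0686, -0.014, 0.0], [0.0685, -0.012, 0.0]]
 extent [-0.1547  0.1526] [-0.0379  0.0364]
 post 72 0.1386 -0.001
tray scene [[0.0167, -0.012, -0.003], [0.016, -0.012, -0.004], [0.0159, -0.012, -0.002], [0.0152, -0.011, -0.004]]
 extent [-0.1527  0.1534] [-0.0352  0.0406]
 post 48 0.1398 0.0039
tray top [[0.0196, -0.014, -0.001], [0.0192, -0.014, -0.002], [0.0189, -0.013, -0.001], [0.0187, -0.013, -0.002]]
 extent [-0.153  0.154] [-0.0371  0.0364]
 post 74 0.1401 -0.0004
```

Ring fits and post agree: origin shift is −13 mm along the row. Vessels: jar (.500,-.327), amber (.528,-.265), flask (.562,-.199), wide (.588,-.137), with top heights matching the text. Now I move over the jar: turn −43.7° about tool z, then shift (0.348, 0.140) in tool axes.

Request:
send_rows --pt "0 0 0 0 0 -0.97 1" --pt "0 0 0 0 0 -0.97 1" --pt "0 0 0 0 0 -0.97 1" --pt "0 0 0 0 0 -0.97 1" --pt "0 0 0 0 0 -0.97 1" --squeeze 40

```text
clock: 1.42
ee_pos: [0.2265, -0.5825, 0.2533]
tool_rot: [-3.142, -0.0, 0.798]
contact_force: [0.3, -0.5, 0.1]
finger_gap: 0.997
grip_force: 0.0
```

Request:
send_rows --pt "0 0 0 0 0 -0.97 1" --pt "0 0 0 0 0 -0.97 1" --pt "0 0 0 0 0 -0.97 1" --pt "0 0 0 0 0 -0.97 1" --pt "0 0 0 0 0 0 1"

```text
clock: 1.83
ee_pos: [0.2265, -0.5825, 0.2533]
tool_rot: [3.142, 0.0, 1.136]
contact_force: [0.5, -0.8, -0.1]
finger_gap: 0.998
grip_force: 0.0
```

Request:
send_rows --pt "0.994 0.4 0 0 0 0 1" --pt "0.994 0.4 0 0 0 0 1" --pt "0.994 0.4 0 0 0 0 1" --pt "0.994 0.4 0 0 0 0 1" --pt "0.994 0.4 0 0 0 0 1"

```text
clock: 2.25
ee_pos: [0.3252, -0.4904, 0.2533]
tool_rot: [3.141, 0.0, 1.129]
contact_force: [1.1, -0.6, -0.8]
finger_gap: 1.003
grip_force: 0.0
```

Request:
send_rows --pt "0.994 0.4 0 0 0 0 1" --pt "0.994 0.4 0 0 0 0 1" --pt "0.994 0.4 0 0 0 0 1" --pt "0.994 0.4 0 0 0 0 1" --pt "0.994 0.4 0 0 0 0 1"

```text
clock: 2.67
ee_pos: [0.4233, -0.3989, 0.2535]
tool_rot: [3.141, 0.0, 1.13]
contact_force: [0.6, -0.9, -0.7]
finger_gap: 0.999
grip_force: 0.0
```

Request:
send_rows --pt "0.994 0.4 0 0 0 0 1" --pt "0.994 0.4 0 0 0 0 1" --pt "0.994 0.4 0 0 0 0 1" --pt "0.994 0.4 0 0 0 0 1" --pt "0 0 0 0 0 0 1"

```text
clock: 3.08
ee_pos: [0.5037, -0.3235, 0.2534]
tool_rot: [3.141, -0.002, 1.134]
contact_force: [0.1, 0.8, 0.2]
finger_gap: 0.996
grip_force: 0.0
```

Now a wrist picture to refine the vessel positions from a second, closer viewpoint.

```bash
cat >> h.py <<'E'
def fcloud(c,d):
    v,u=np.mgrid[:d.shape[0],:d.shape[1]]
    x=(u-c['cx'])/c['fx'];y=(v-c['cy'])/c['fy'];t=np.hypot(x,y)+1e-9
    k=np.tan(np.minimum(t,1.4))/t
    return np.stack([x*k*d,y*k*d,d],-1)@rot(c['attitude']).T+c['eye']
E
cat > wr.py <<'E'
from h import *
import sys
from plant import *
o=ctrl.get_obs();c=camera_params("wrist");p,d=grab_frame("wrist");cv2.imwrite(f"pics/{sys.argv[1]}.png",p[:,:,::-1])
print(o['ee_pos'].round(4),o['tool_rot'].round(4))
W=fcloud(c,d);ok=d>0
X={"jar":(.5004,-.3265,.077,22),"amber":(.5275,-.2653,.114,13),"flask":(.5618,-.199,.124,10),"wide":(.5877,-.137,.094,17)}
for k,(x,y,h,r) in X.items():
    m=ok&(np.hypot(W[...,0]-x,W[...,1]-y)<.03)&(abs(W[...,2]-h)<.008);P=W[m]
    if len(P)<8: print(k,"few");continue
    (a,b),rr=cv2.minEnclosingCircle((P[:,:2]*1000).astype(np.float32));print(k,P[:,:2].mean(0).round(4),np.round([a,b,rr],1),r,"z",np.median(P[:,2]).round(4),[ (np.round(q['position']).tolist(),round(q['score'],2)) for q in recognise("wrist",k)[:2]])
E
python3 wr.py w1
```

```text
[ 0.5037 -0.3235  0.2534] [ 3.1406e+00 -1.9000e-03  1.1336e+00]
jar [ 0.5006 -0.3254] [ 500.  -326.1   22.3] 22 z 0.0767 [([314.0, 185.0], 0.75)]
amber [ 0.5269 -0.2649] [ 527.1 -264.8   13.1] 13 z 0.1134 [([311.0, 123.0], 0.64), ([313.0, 186.0], 0.5)]
flask [ 0.5609 -0.1991] [ 561.1 -198.4   10.1] 10 z 0.1233 [([316.0, 46.0], 0.97), ([464.0, 32.0], 0.89)]
wide few
```

View pics/w1.png

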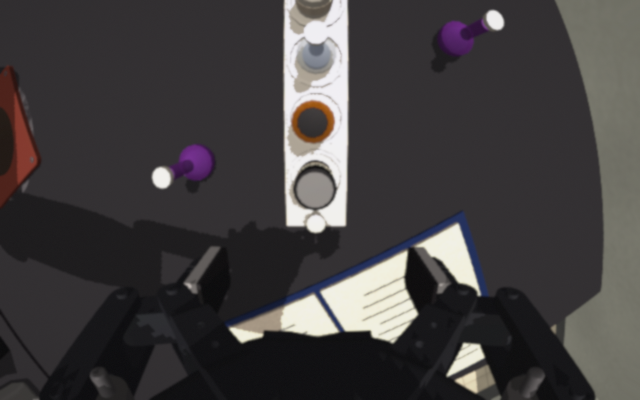

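The wrist view shows the jar at (314,187), amber (312,122), flask (316,45) and purple decoys to either side. Positions agree with the earlier ones within 1–2 mm. I descend on the jar and grip.

Request:
send_rows --pt "-0.15 -0.085 1 0 0 0 1" --pt "0 0 1 0 0 0 1" --pt "0 0 1 0 0 0 1" --pt "0 0 1 0 0 0 1" --pt "0 0 0 0 0 0 1"

```text
clock: 3.7
ee_pos: [0.4935, -0.3281, 0.1475]
tool_rot: [-3.132, -0.002, 1.13]
contact_force: [-1.1, 1.1, -0.4]
finger_gap: 1.004
grip_force: 0.0
```

Request:
send_rows --pt "0 0 1 0 0 0 1" --pt "0 0 1 0 0 0 1" --pt "0 0 1 0 0 0 1" --pt "0 0 0.9 0 0 0 1" --pt "0 0 0.43 0 0 0 1"

```text
clock: 4.12
ee_pos: [0.4959, -0.3295, 0.0434]
tool_rot: [-3.139, -0.001, 1.131]
contact_force: [-0.0, 0.8, -0.4]
finger_gap: 0.997
grip_force: 0.0
```

Request:
send_rows --pt "0 0 0 0 0 0 0.6" --pt "0 0 0 0 0 0 0.3" --pt "0 0 0 0 0 0 0.3" --pt "0 0 0 0 0 0 0.2" --pt "0 0 0 0 0 0 0.2"

```text
clock: 4.53
ee_pos: [0.4986, -0.3306, 0.0475]
tool_rot: [3.138, 0.001, 1.133]
contact_force: [-1.3, 0.7, 5.4]
finger_gap: 0.5
grip_force: 39.1
```

Request:
send_rows --pt "0 0 -0.3 0 0 0 0.2" --pt "0 0 -0.6 0 0 0 0.2" --pt "0 0 -0.9 0 0 0 0.2" --pt "0 0 -0.9 0 0 0 0.2" --pt "0 0 -0.9 0 0 0 0.2"

```text
clock: 4.95
ee_pos: [0.4971, -0.329, 0.1364]
tool_rot: [-3.141, -0.0, 1.133]
contact_force: [-0.3, -0.8, -1.7]
finger_gap: 0.498
grip_force: 40.1
```

Request:
send_rows --pt "0 0 -0.9 0 0 0 0.2" --pt "0 0 -0.9 0 0 0 0.2" --pt "0 0 -0.9 0 0 0.5 0.2" --pt "0 0 -0.7 0 0 0.9 0.2" --pt "0 0 -0.4 0 0 0.9 0.2"

```text
clock: 5.37
ee_pos: [0.4981, -0.3298, 0.2338]
tool_rot: [3.137, 0.0, 0.928]
contact_force: [0.5, 0.3, -0.4]
finger_gap: 0.499
grip_force: 40.1
```

Request:
send_rows --pt "0 0 0 0 0 0.9 0.2" --pt "0 0 0 0 0 0.9 0.2" --pt "0 0 0 0 0 0.9 0.2" --pt "0 0 0 0 0 0.9 0.2" --pt "0 0 0 0 0 0.84 0.2"

```text
clock: 5.78
ee_pos: [0.4972, -0.3291, 0.2307]
tool_rot: [3.141, -0.0, 0.541]
contact_force: [-0.8, -0.1, -1.2]
finger_gap: 0.497
grip_force: 40.1
```

Request:
send_rows --pt "0 0 0 0 0 0 0.2" --pt "0 0 0 0 0 0 0.2" --pt "0 0 0 0 0 0 0.2" --pt "0 0 0 0 0 0 0.2"

```text
clock: 6.12
ee_pos: [0.4973, -0.3293, 0.2302]
tool_rot: [-3.142, 0.0, 0.546]
contact_force: [-0.1, -0.0, -0.9]
finger_gap: 0.499
grip_force: 40.1
```

Held at 40 N. Carry to the tray: tool shift (0.413, −0.475), 25 rows.

Request:
send_rows --pt "0.3 -0.34 0 0 0 0 0.2" --pt "0.6 -0.69 0 0 0 0 0.2" --pt "0.7 -0.8 0 0 0 0 0.2" --pt "0.7 -0.8 0 0 0 0 0.2" --pt "0.7 -0.8 0 0 0 0 0.2"

```text
clock: 6.53
ee_pos: [0.517, -0.2154, 0.23]
tool_rot: [-3.141, -0.0, 0.545]
contact_force: [-0.7, 0.2, -1.7]
finger_gap: 0.496
grip_force: 40.1
```

Request:
send_rows --pt "0.7 -0.8 0 0 0 0 0.2" --pt "0.7 -0.8 0 0 0 0 0.2" --pt "0.7 -0.8 0 0 0 0 0.2" --pt "0.7 -0.8 0 0 0 0 0.2" --pt "0.7 -0.8 0 0 0 0 0.2"

```text
clock: 6.95
ee_pos: [0.54, -0.0842, 0.2301]
tool_rot: [-3.141, -0.0, 0.545]
contact_force: [0.7, 0.8, -1.9]
finger_gap: 0.496
grip_force: 40.1
```

Request:
send_rows --pt "0.7 -0.8 0 0 0 0 0.2" --pt "0.7 -0.8 0 0 0 0 0.2" --pt "0.7 -0.8 0 0 0 0 0.2" --pt "0.7 -0.8 0 0 0 0 0.2" --pt "0.7 -0.8 0 0 0 0 0.2"

```text
clock: 7.37
ee_pos: [0.5629, 0.0467, 0.2302]
tool_rot: [-3.141, -0.0, 0.545]
contact_force: [-0.1, -0.3, -0.5]
finger_gap: 0.499
grip_force: 40.1
```

Request:
send_rows --pt "0.7 -0.8 0 0 0 0 0.2" --pt "0.7 -0.8 0 0 0 0 0.2" --pt "0.7 -0.8 0 0 0 0 0.2" --pt "0.7 -0.8 0 0 0 0 0.2" --pt "0.7 -0.8 0 0 0 0 0.2"

```text
clock: 7.78
ee_pos: [0.5857, 0.1775, 0.2301]
tool_rot: [-3.141, 0.0, 0.546]
contact_force: [-0.0, -0.0, -1.6]
finger_gap: 0.493
grip_force: 40.1
```

Request:
send_rows --pt "0.7 -0.8 0 0 0 0 0.2" --pt "0.7 -0.8 0 0 0 0 0.2" --pt "0.7 -0.8 0 0 0 0 0.2" --pt "0.6 -0.75 0 0 0 0 0.2" --pt "0.32 -0.4 0 0 0 0 0.2"

```text
clock: 8.2
ee_pos: [0.604, 0.2937, 0.2299]
tool_rot: [-3.14, -0.0, 0.547]
contact_force: [-0.7, -0.3, -0.5]
finger_gap: 0.5
grip_force: 40.1
```

Request:
send_rows --pt "0 0 0 0 0 0 0.2" --pt "0 0 0 0 0 0 0.2" --pt "0 0 0 0 0 0 0.2" --pt "0 0 0 0 0 0 0.2" --pt "0 0 0 0 0 0 0.2"

```text
clock: 8.62
ee_pos: [0.605, 0.2892, 0.2302]
tool_rot: [3.141, 0.0, 0.543]
contact_force: [-0.6, 0.2, -0.3]
finger_gap: 0.493
grip_force: 40.1
```

```bash
cat > tr.py <<'E'
from h import *
import sys
from plant import *
o=ctrl.get_obs();c=camera_params("wrist");p,d=grab_frame("wrist");cv2.imwrite(f"pics/{sys.argv[1]}.png",p[:,:,::-1])
print(o['ee_pos'].round(4),o['tool_rot'].round(4))
W=fcloud(c,d);O=np.array([.5176,.2385]);a=np.radians(31.2);e=-np.array([np.cos(a),np.sin(a)]);f=np.array([-e[1],e[0]])
P=W[(d>0)&(np.hypot(W[...,0]-O[0],W[...,1]-O[1])<.2)&(W[...,2]>.006)&(W[...,2]<.023)]
for y in (-.105,-.035,.035,.105):
    best=[]
    for dy in np.arange(-.006,.0065,.001):
        for dx in np.arange(-.006,.0065,.001):
            q=O+e*(y+dy)+f*dx;r=np.hypot(P[:,0]-q[0],P[:,1]-q[1]);on=(r>.0285)&(r<.0335);off=(r>.016)&(r<.026)
            if on.sum()>60 and off.sum()>20: best.append((P[on,2].mean()-P[off,2].mean(),dy,dx,on.sum()))
    best.sort(reverse=True)
    if best: print(y,np.round(best[:2],4).tolist())
print("deck z",np.median(P[:,2]))
D=(P[:,:2]-O);Q=D[abs(D@e)<.15];print("across",np.percentile(Q@f,[1,99]).round(4))
E
python3 tr.py t1
```

```text
[0.605  0.2892 0.2302] [3.1414e+00 1.0000e-04 5.4310e-01]
-0.105 [[0.0051, 0.001, 0.001, 708.0], [0.0049, 0.001, 0.002, 711.0]]
deck z 0.011579203111033054
across [-0.0355  0.0373]
```

View pics/t1.png

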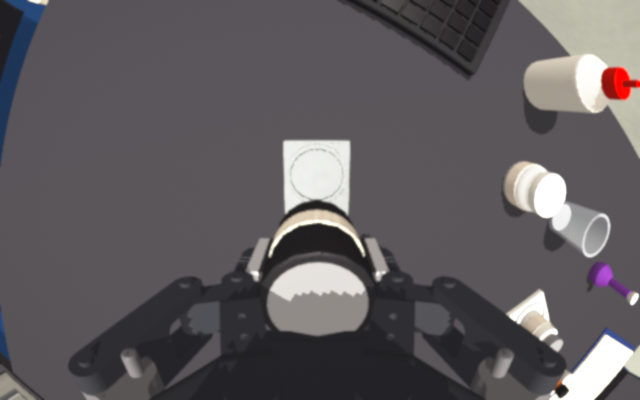

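The tray's end seat is at (317,174), centred ahead of the gripper. It lies within 1 mm of my estimate, with the deck at 12 mm. Lower the jar.

Request:
send_rows --pt "0 0 0.6 0 0 0 0.2" --pt "0 0 1 0 0 0 0.2" --pt "0 0 1 0 0 0 0.2" --pt "0 0 1 0 0 0 0.2" --pt "0 0 0.9 0 0 0 0.2"

```text
clock: 9.08
ee_pos: [0.6047, 0.2896, 0.1163]
tool_rot: [-3.142, 0.0, 0.544]
contact_force: [-1.0, -0.1, -1.3]
finger_gap: 0.498
grip_force: 40.1
```

Request:
send_rows --pt "0 0 0.8 0 0 0 0.2" --pt "0 0 0.6 0 0 0 0.2" --pt "0 0 0.5 0 0 0 0.2" --pt "0 0 0.3 0 0 0 0.2" --pt "0 0 0.2 0 0 0 0.2"

```text
clock: 9.5
ee_pos: [0.6048, 0.2902, 0.0569]
tool_rot: [-3.142, 0.0, 0.544]
contact_force: [0.2, -0.1, -1.2]
finger_gap: 0.501
grip_force: 40.1
```

Request:
send_rows --pt "0 0 0.2 0 0 0 0.2" --pt "0 0 0.12 0 0 0 0.2" --pt "0 0 0 0 0 0 0.2" --pt "0 0 0 0 0 0 0.2" --pt "0 0 0 0 0 0 0.2"

```text
clock: 9.92
ee_pos: [0.6054, 0.2907, 0.0504]
tool_rot: [3.141, -0.001, 0.545]
contact_force: [-0.8, 1.0, -1.3]
finger_gap: 0.497
grip_force: 40.1
```

Now 3 mm more in small steps, watching the vertical force.

Request:
send_rows --pt "0 0 0.04 0 0 0 0.2" --pt "0 0 0.04 0 0 0 0.2" --pt "0 0 0.04 0 0 0 0.2" --pt "0 0 0 0 0 0 0.2" --pt "0 0 0 0 0 0 0.2"

```text
clock: 10.33
ee_pos: [0.6055, 0.2908, 0.0476]
tool_rot: [3.141, -0.002, 0.545]
contact_force: [-0.6, -0.1, 5.4]
finger_gap: 0.499
grip_force: 40.0
```

Request:
send_rows --pt "0 0 0.02 0 0 0 0.2" --pt "0 0 0.02 0 0 0 0.2" --pt "0 0 0.02 0 0 0 0.2" --pt "0 0 0 0 0 0 0.2" --pt "0 0 0 0 0 0 0.2"

```text
clock: 10.75
ee_pos: [0.6059, 0.291, 0.0475]
tool_rot: [3.141, -0.003, 0.545]
contact_force: [-4.4, 0.2, 12.7]
finger_gap: 0.502
grip_force: 40.0
```

Seated (contact at 0.0476, 12 N). Release, retreat, turn back.

Request:
send_rows --pt "0 0 -0.06 0 0 0 0.2" --pt "0 0 0 0 0 0 0.6" --pt "0 0 0 0 0 0 1" --pt "0 0 0 0 0 0 1" --pt "0 0 0 0 0 0 1"

```text
clock: 11.17
ee_pos: [0.6045, 0.2902, 0.0459]
tool_rot: [-3.141, 0.001, 0.544]
contact_force: [0.1, -0.1, 0.1]
finger_gap: 0.985
grip_force: 0.0
```

Request:
send_rows --pt "0 0 -0.4 0 0 0 1" --pt "0 0 -0.8 0 0 0 1" --pt "0 0 -1 0 0 0 1" --pt "0 0 -1 0 0 0 1" --pt "0 0 -1 0 0 0 1"

```text
clock: 11.58
ee_pos: [0.6047, 0.2904, 0.1531]
tool_rot: [-3.142, 0.0, 0.544]
contact_force: [0.3, 0.5, -0.6]
finger_gap: 1.001
grip_force: 0.0
```

Request:
send_rows --pt "0 0 -1 0 0 -0.5 1" --pt "0 0 -1 0 0 -0.9 1" --pt "0 0 -0.7 0 0 -0.9 1" --pt "0 0 -0.5 0 0 -0.9 1" --pt "0 0 0 0 0 -0.9 1"

```text
clock: 12.0
ee_pos: [0.6066, 0.291, 0.237]
tool_rot: [3.138, -0.006, 0.906]
contact_force: [0.1, -0.2, 1.1]
finger_gap: 0.998
grip_force: 0.0
```

Request:
send_rows --pt "0 0 0 0 0 -0.9 1" --pt "0 0 0 0 0 -0.9 1" --pt "0 0 0 0 0 -0.84 1" --pt "0 0 0 0 0 0 1" --pt "0 0 0 0 0 0 1"

```text
clock: 12.42
ee_pos: [0.6048, 0.2904, 0.232]
tool_rot: [3.141, -0.0, 1.13]
contact_force: [-0.0, 0.1, -0.7]
finger_gap: 0.998
grip_force: 0.0
```

Request:
send_rows --pt "0 0 0 0 0 0 1" --pt "0 0 0 0 0 0 1"

```text
clock: 12.58
ee_pos: [0.6049, 0.2904, 0.2317]
tool_rot: [3.142, -0.0, 1.131]
contact_force: [0.1, -0.6, -0.3]
finger_gap: 0.998
grip_force: 0.0
```

Request:
send_rows --pt "-0.4 0.124 0 0 0 0 1" --pt "-0.7 0.217 0 0 0 0 1" --pt "-0.92 0.286 0 0 0 0 1" --pt "-0.92 0.286 0 0 0 0 1" --pt "-0.92 0.286 0 0 0 0 1"

```text
clock: 13.0
ee_pos: [0.5906, 0.1888, 0.2315]
tool_rot: [-3.142, 0.0, 1.132]
contact_force: [-0.4, 0.0, -0.0]
finger_gap: 0.998
grip_force: 0.0
```

Request:
send_rows --pt "-0.92 0.286 0 0 0 0 1" --pt "-0.92 0.286 0 0 0 0 1" --pt "-0.92 0.286 0 0 0 0 1" --pt "-0.92 0.286 0 0 0 0 1" --pt "-0.92 0.286 0 0 0 0 1"

```text
clock: 13.42
ee_pos: [0.574, 0.0692, 0.2316]
tool_rot: [3.141, 0.0, 1.132]
contact_force: [-0.2, -1.1, 0.0]
finger_gap: 0.998
grip_force: 0.0
```

Request:
send_rows --pt "-0.92 0.286 0 0 0 0 1" --pt "-0.92 0.286 0 0 0 0 1" --pt "-0.92 0.286 0 0 0 0 1" --pt "-0.92 0.286 0 0 0 0 1" --pt "-0.92 0.286 0 0 0 0 1"

```text
clock: 13.83
ee_pos: [0.5575, -0.05, 0.2317]
tool_rot: [3.141, 0.0, 1.132]
contact_force: [0.3, -0.6, 0.1]
finger_gap: 0.998
grip_force: 0.0
```

Request:
send_rows --pt "-0.92 0.286 0 0 0 0 1" --pt "-0.92 0.286 0 0 0 0 1" --pt "-0.92 0.286 0 0 0 0 1" --pt "-0.92 0.286 0 0 0 0 1" --pt "-0.92 0.286 0 0 0 0 1"

```text
clock: 14.25
ee_pos: [0.5409, -0.1692, 0.2316]
tool_rot: [3.142, 0.0, 1.132]
contact_force: [-0.6, -0.2, 1.0]
finger_gap: 0.996
grip_force: 0.0
```

Request:
send_rows --pt "-0.92 0.286 0 0 0 0 1" --pt "-0.92 0.286 0 0 0 0 1" --pt "-0.92 0.286 0 0 0 0 1" --pt "-0.65 0.202 0 0 0 0 1" --pt "-0.35 0.109 0 0 0 0 1"

```text
clock: 14.67
ee_pos: [0.5273, -0.2676, 0.2316]
tool_rot: [3.142, 0.001, 1.13]
contact_force: [-0.6, 0.1, 0.5]
finger_gap: 0.997
grip_force: 0.0
```

Request:
send_rows --pt "0 0 0 0 0 0 1" --pt "0 0 0 0 0 0 1" --pt "0 0 0 0 0 0 1" --pt "0 0 0 0 0 0 1" --pt "0 0 0 0 0 0 1"

```text
clock: 15.08
ee_pos: [0.5286, -0.2641, 0.2316]
tool_rot: [-3.142, -0.0, 1.134]
contact_force: [0.2, 0.0, -0.2]
finger_gap: 1.0
grip_force: 0.0
```

```bash
python3 wr.py w2; python3 - <<'E'
from h import *
from plant import *
p,d=grab_frame("top");c=camera_params("top");cv2.imwrite("pics/top1.png",p[:,:,::-1]);W=cloud(c,d)
P=W[(np.hypot(W[...,0]-.6074,W[...,1]-.2929)<.036)&(abs(W[...,2]-.077)<.008)]
print("jar",P.mean(0).round(4),len(P),cv2.minEnclosingCircle((P[:,:2]*1000).astype(np.float32)))
E
```

```text
[ 0.5286 -0.2641  0.2316] [-3.1416e+00 -2.0000e-04  1.1340e+00]
jar few
amber [ 0.5274 -0.2641] [ 527.1 -264.9   13.2] 13 z 0.1133 [([314.0, 188.0], 0.65)]
flask [ 0.5614 -0.1985] [ 561.4 -198.5   10. ] 10 z 0.1234 [([475.0, 87.0], 0.89), ([190.0, 227.0], 0.67)]
wide [ 0.5871 -0.1371] [ 587.3 -136.2   17.1] 17 z 0.0933 [([318.0, 39.0], 0.86), ([318.0, 159.0], 0.24)]
jar [0.6079 0.292  0.0773] 309 ((608.4935913085938, 293.1177978515625), 22.221309661865234)
```

The jar stands within 1 mm of its seat centre. Descend on the amber bottle and grip.

Request:
send_rows --pt "0 -0.03 0.6 0 0 0 1" --pt "0 0 1 0 0 0 1" --pt "0 0 1 0 0 0 1" --pt "0 0 1 0 0 0 1" --pt "0 0 0.9 0 0 0 1"

```text
clock: 15.75
ee_pos: [0.5274, -0.2645, 0.1176]
tool_rot: [-3.141, -0.0, 1.133]
contact_force: [0.1, 0.1, -0.4]
finger_gap: 1.0
grip_force: 0.0
```

Request:
send_rows --pt "0 0 0.8 0 0 0 1" --pt "0 0 0.6 0 0 0 1" --pt "0 0 0.4 0 0 0 1" --pt "0 0 0.2 0 0 0 1" --pt "0 0 0 0 0 0 1"

```text
clock: 16.17
ee_pos: [0.5272, -0.2644, 0.068]
tool_rot: [-3.14, -0.0, 1.133]
contact_force: [0.1, 0.9, 0.1]
finger_gap: 0.998
grip_force: 0.0
```

Request:
send_rows --pt "0 0 0 0 0 0 0.6" --pt "0 0 0 0 0 0 0.3" --pt "0 0 0 0 0 0 0.2" --pt "0 0 0 0 0 0 0.2" --pt "0 0 0 0 0 0 0.2"

```text
clock: 16.58
ee_pos: [0.5283, -0.2652, 0.0705]
tool_rot: [3.14, 0.0, 1.133]
contact_force: [-0.8, 1.4, 6.0]
finger_gap: 0.483
grip_force: 40.3
```

Request:
send_rows --pt "0 0 0 0 0 0 0.2" --pt "0 0 0 0 0 0 0.2"

```text
clock: 16.75
ee_pos: [0.5283, -0.2652, 0.0705]
tool_rot: [3.14, 0.0, 1.133]
contact_force: [-2.8, 1.4, 7.3]
finger_gap: 0.477
grip_force: 40.3
```

Request:
send_rows --pt "0 0 -0.3 0 0 0 0.2" --pt "0 0 -0.6 0 0 0 0.2" --pt "0 0 -0.9 0 0 0 0.2" --pt "0 0 -0.9 0 0 0 0.2" --pt "0 0 -0.9 0 0 0 0.2"

```text
clock: 17.17
ee_pos: [0.5274, -0.2645, 0.16]
tool_rot: [-3.141, -0.0, 1.133]
contact_force: [-0.2, 0.2, -0.3]
finger_gap: 0.48
grip_force: 40.6
```

Request:
send_rows --pt "0 0 -0.9 0 0 0 0.2" --pt "0 0 -0.9 0 0 0 0.2" --pt "0 0 -0.9 0 0 0.5 0.2" --pt "0 0 -0.7 0 0 0.9 0.2" --pt "0 0 -0.4 0 0 0.9 0.2"

```text
clock: 17.58
ee_pos: [0.5284, -0.2652, 0.2574]
tool_rot: [3.138, -0.0, 0.928]
contact_force: [-0.1, -0.9, -1.0]
finger_gap: 0.476
grip_force: 40.6
```

Request:
send_rows --pt "0 0 0 0 0 0.9 0.2" --pt "0 0 0 0 0 0.9 0.2" --pt "0 0 0 0 0 0.9 0.2" --pt "0 0 0 0 0 0.9 0.2" --pt "0 0 0 0 0 0.84 0.2"

```text
clock: 18.0
ee_pos: [0.5275, -0.2646, 0.2543]
tool_rot: [-3.142, -0.0, 0.541]
contact_force: [0.5, 0.5, -1.4]
finger_gap: 0.482
grip_force: 40.6
```

Request:
send_rows --pt "0 0 0 0 0 0 0.2" --pt "0 0 0 0 0 0 0.2" --pt "0 0 0 0 0 0 0.2" --pt "0 0 0 0 0 0 0.2"

```text
clock: 18.33
ee_pos: [0.5276, -0.2647, 0.2541]
tool_rot: [-3.142, 0.0, 0.546]
contact_force: [-0.8, -0.3, -1.1]
finger_gap: 0.482
grip_force: 40.6
```

Request:
send_rows --pt "0.225 -0.34 0 0 0 0 0.2" --pt "0.456 -0.69 0 0 0 0 0.2" --pt "0.529 -0.8 0 0 0 0 0.2" --pt "0.529 -0.8 0 0 0 0 0.2" --pt "0.529 -0.8 0 0 0 0 0.2"

```text
clock: 18.75
ee_pos: [0.5316, -0.1604, 0.254]
tool_rot: [-3.141, -0.0, 0.545]
contact_force: [-0.5, 0.5, -1.5]
finger_gap: 0.477
grip_force: 40.7
```

Request:
send_rows --pt "0.529 -0.8 0 0 0 0 0.2" --pt "0.529 -0.8 0 0 0 0 0.2" --pt "0.529 -0.8 0 0 0 0 0.2" --pt "0.529 -0.8 0 0 0 0 0.2" --pt "0.529 -0.8 0 0 0 0 0.2"

```text
clock: 19.17
ee_pos: [0.5362, -0.0404, 0.2541]
tool_rot: [-3.141, -0.0, 0.545]
contact_force: [0.7, -0.1, -1.3]
finger_gap: 0.477
grip_force: 40.7
```

Request:
send_rows --pt "0.529 -0.8 0 0 0 0 0.2" --pt "0.529 -0.8 0 0 0 0 0.2" --pt "0.529 -0.8 0 0 0 0 0.2" --pt "0.529 -0.8 0 0 0 0 0.2" --pt "0.529 -0.8 0 0 0 0 0.2"

```text
clock: 19.58
ee_pos: [0.5408, 0.0794, 0.2542]
tool_rot: [-3.141, -0.0, 0.545]
contact_force: [-0.2, -1.3, -1.5]
finger_gap: 0.481
grip_force: 40.7
```

Request:
send_rows --pt "0.529 -0.8 0 0 0 0 0.2" --pt "0.529 -0.8 0 0 0 0 0.2" --pt "0.529 -0.8 0 0 0 0 0.2" --pt "0.529 -0.8 0 0 0 0 0.2" --pt "0.529 -0.8 0 0 0 0 0.2"

```text
clock: 20.0
ee_pos: [0.5454, 0.1991, 0.2541]
tool_rot: [-3.141, -0.0, 0.545]
contact_force: [1.4, 0.1, -1.8]
finger_gap: 0.477
grip_force: 40.7
```

Request:
send_rows --pt "0.529 -0.8 0 0 0 0 0.2" --pt "0.496 -0.75 0 0 0 0 0.2" --pt "0.284 -0.43 0 0 0 0 0.2" --pt "0 0 0 0 0 0 0.2" --pt "0 0 0 0 0 0 0.2"

```text
clock: 20.42
ee_pos: [0.548, 0.257, 0.2538]
tool_rot: [3.141, 0.001, 0.546]
contact_force: [0.4, -1.1, -0.8]
finger_gap: 0.478
grip_force: 40.7
```

Request:
send_rows --pt "0 0 0 0 0 0 0.2" --pt "0 0 0 0 0 0 0.2" --pt "0 0 0 0 0 0 0.2" --pt "0 0 0 0 0 0 0.2" --pt "0 0 0 0 0 0 0.2"

```text
clock: 20.83
ee_pos: [0.5486, 0.256, 0.2542]
tool_rot: [3.142, -0.0, 0.543]
contact_force: [0.8, 0.2, -1.2]
finger_gap: 0.476
grip_force: 40.7
```

Request:
send_rows --pt "0 0 0.6 0 0 0 0.2" --pt "0 0 1 0 0 0 0.2" --pt "0 0 1 0 0 0 0.2" --pt "0 0 1 0 0 0 0.2" --pt "0 0 0.9 0 0 0 0.2"

```text
clock: 21.25
ee_pos: [0.5482, 0.2562, 0.1402]
tool_rot: [-3.142, 0.0, 0.544]
contact_force: [-0.1, 0.2, -1.3]
finger_gap: 0.478
grip_force: 40.7
```

Request:
send_rows --pt "0 0 0.8 0 0 0 0.2" --pt "0 0 0.6 0 0 0 0.2" --pt "0 0 0.5 0 0 0 0.2" --pt "0 0 0.3 0 0 0 0.2" --pt "0 0 0.2 0 0 0 0.2"

```text
clock: 21.67
ee_pos: [0.5482, 0.2564, 0.0807]
tool_rot: [-3.141, 0.001, 0.544]
contact_force: [-0.7, -0.2, -0.3]
finger_gap: 0.48
grip_force: 40.7
```

Request:
send_rows --pt "0 0 0.2 0 0 0 0.2" --pt "0 0 0.12 0 0 0 0.2" --pt "0 0 0.04 0 0 0 0.2" --pt "0 0 0.04 0 0 0 0.2" --pt "0 0 0 0 0 0 0.2"

```text
clock: 22.08
ee_pos: [0.5488, 0.2567, 0.072]
tool_rot: [3.141, -0.001, 0.544]
contact_force: [-0.3, 0.3, -1.1]
finger_gap: 0.479
grip_force: 40.7
```

Request:
send_rows --pt "0 0 0.03 0 0 0 0.2" --pt "0 0 0.02 0 0 0 0.2" --pt "0 0 0 0 0 0 0.2" --pt "0 0 0 0 0 0 0.2"

```text
clock: 22.42
ee_pos: [0.5486, 0.2567, 0.0706]
tool_rot: [3.141, -0.001, 0.545]
contact_force: [0.0, -0.4, -0.9]
finger_gap: 0.476
grip_force: 40.7
```

Within about 1 mm of contact; 1 mm more, then release and return.

Request:
send_rows --pt "0 0 0.02 0 0 0 0.2" --pt "0 0 0.02 0 0 0 0.2" --pt "0 0 0.02 0 0 0 0.2" --pt "0 0 0 0 0 0 0.2" --pt "0 0 0 0 0 0 0.2"

```text
clock: 22.83
ee_pos: [0.5489, 0.2569, 0.0704]
tool_rot: [3.141, -0.001, 0.545]
contact_force: [-3.0, -0.9, 9.1]
finger_gap: 0.478
grip_force: 41.6
```

Request:
send_rows --pt "0 0 0 0 0 0 0.6" --pt "0 0 0 0 0 0 1" --pt "0 0 0 0 0 0 1" --pt "0 0 0 0 0 0 1" --pt "0 0 0 0 0 0 1"

```text
clock: 23.25
ee_pos: [0.5483, 0.2565, 0.0685]
tool_rot: [-3.142, 0.0, 0.544]
contact_force: [0.0, -0.4, 0.8]
finger_gap: 0.999
grip_force: 0.0
```

Request:
send_rows --pt "0 0 -0.4 0 0 0 1" --pt "0 0 -0.8 0 0 0 1" --pt "0 0 -1 0 0 0 1" --pt "0 0 -1 0 0 0 1" --pt "0 0 -1 0 0 0 1"

```text
clock: 23.67
ee_pos: [0.5483, 0.2566, 0.1755]
tool_rot: [3.142, -0.0, 0.544]
contact_force: [1.2, 0.4, -0.1]
finger_gap: 1.0
grip_force: 0.0
```

Request:
send_rows --pt "0 0 -1 0 0 -0.5 1" --pt "0 0 -1 0 0 -0.9 1" --pt "0 0 -0.7 0 0 -0.9 1" --pt "0 0 -0.5 0 0 -0.9 1" --pt "0 0 0 0 0 -0.9 1"

```text
clock: 24.08
ee_pos: [0.5501, 0.2572, 0.2589]
tool_rot: [3.138, -0.006, 0.906]
contact_force: [0.8, 1.0, -0.6]
finger_gap: 1.0
grip_force: 0.0
```

Request:
send_rows --pt "0 0 0 0 0 -0.9 1" --pt "0 0 0 0 0 -0.9 1" --pt "0 0 0 0 0 -0.84 1" --pt "0 0 0 0 0 0 1" --pt "0 0 0 0 0 0 1"

```text
clock: 24.5
ee_pos: [0.5485, 0.2566, 0.2544]
tool_rot: [3.141, -0.0, 1.13]
contact_force: [-0.6, -0.3, -0.3]
finger_gap: 0.999
grip_force: 0.0
```

Request:
send_rows --pt "0 0 0 0 0 0 1" --pt "0 0 0 0 0 0 1"

```text
clock: 24.67
ee_pos: [0.5484, 0.2566, 0.254]
tool_rot: [3.141, -0.0, 1.131]
contact_force: [-0.7, 0.4, -0.6]
finger_gap: 1.0
grip_force: 0.0
```

Request:
send_rows --pt "-0.4 0.202 0 0 0 0 1" --pt "-0.7 0.354 0 0 0 0 1" --pt "-0.92 0.465 0 0 0 0 1" --pt "-0.92 0.465 0 0 0 0 1" --pt "-0.92 0.465 0 0 0 0 1"

```text
clock: 25.08
ee_pos: [0.5514, 0.1469, 0.2537]
tool_rot: [3.142, 0.0, 1.132]
contact_force: [1.3, 0.6, 0.6]
finger_gap: 1.001
grip_force: 0.0
```

Request:
send_rows --pt "-0.92 0.465 0 0 0 0 1" --pt "-0.92 0.465 0 0 0 0 1" --pt "-0.92 0.465 0 0 0 0 1" --pt "-0.92 0.465 0 0 0 0 1" --pt "-0.92 0.465 0 0 0 0 1"

```text
clock: 25.5
ee_pos: [0.5551, 0.0177, 0.2539]
tool_rot: [3.141, 0.0, 1.132]
contact_force: [0.5, 0.2, -0.2]
finger_gap: 1.0
grip_force: 0.0
```

Request:
send_rows --pt "-0.92 0.465 0 0 0 0 1" --pt "-0.92 0.465 0 0 0 0 1" --pt "-0.92 0.465 0 0 0 0 1" --pt "-0.92 0.465 0 0 0 0 1" --pt "-0.92 0.465 0 0 0 0 1"

```text
clock: 25.92
ee_pos: [0.5588, -0.111, 0.2539]
tool_rot: [3.141, 0.0, 1.132]
contact_force: [-0.1, 0.0, -0.9]
finger_gap: 1.001
grip_force: 0.0
```

Request:
send_rows --pt "-0.92 0.465 0 0 0 0 1" --pt "-0.92 0.465 0 0 0 0 1" --pt "-0.85 0.43 0 0 0 0 1" --pt "-0.51 0.259 0 0 0 0 1" --pt "0 0 0 0 0 0 1"

```text
clock: 26.33
ee_pos: [0.5615, -0.2019, 0.2537]
tool_rot: [3.141, 0.001, 1.129]
contact_force: [-0.2, 0.5, -0.2]
finger_gap: 0.999
grip_force: 0.0
```

Request:
send_rows --pt "0 0 0 0 0 0 1" --pt "0 0 0 0 0 0 1" --pt "0 0 0 0 0 0 1" --pt "0 0 0 0 0 0 1" --pt "0 0 0 0 0 0 1"

```text
clock: 26.75
ee_pos: [0.5622, -0.1977, 0.2539]
tool_rot: [3.141, -0.0, 1.134]
contact_force: [-0.5, -0.5, -0.3]
finger_gap: 1.001
grip_force: 0.0
```

```bash
python3 wr.py w3; python3 - <<'E'
from h import *
from plant import *
p,d=grab_frame("top");c=camera_params("top");W=cloud(c,d)
P=W[(np.hypot(W[...,0]-.5475,W[...,1]-.2566)<.036)&(abs(W[...,2]-.114)<.008)]
print("amber",P.mean(0).round(4),len(P),cv2.minEnclosingCircle((P[:,:2]*1000).astype(np.float32)))
E
```

```text
[ 0.5622 -0.1977  0.2539] [ 3.1415e+00 -1.0000e-04  1.1340e+00]
jar few
amber few
flask [ 0.5617 -0.1977] [ 561.3 -198.3   10.2] 10 z 0.1234 [([459.0, 152.0], 0.67), ([316.0, 178.0], 0.6)]
wide [ 0.5878 -0.1361] [ 587.7 -136.    17.1] 17 z 0.0934 [([315.0, 117.0], 0.81)]
amber [0.5478 0.256  0.1138] 124 ((548.4630126953125, 256.8356628417969), 12.891160011291504)
```

The amber bottle is in its seat within 1 mm. Descend on the flask's neck and grip.

Request:
send_rows --pt "0 -0.03 0.6 0 0 0 1" --pt "0 0 1 0 0 0 1" --pt "0 0 1 0 0 0 1" --pt "0 0 1 0 0 0 1" --pt "0 0 0.9 0 0 0 1"

```text
clock: 27.37
ee_pos: [0.5611, -0.1981, 0.1399]
tool_rot: [-3.141, -0.0, 1.133]
contact_force: [0.8, 0.0, -0.6]
finger_gap: 1.002
grip_force: 0.0
```

Request:
send_rows --pt "0 0 0.8 0 0 0 1" --pt "0 0 0.6 0 0 0 1" --pt "0 0 0.5 0 0 0 1" --pt "0 0 0.3 0 0 0 1" --pt "0 0 0 0 0 0 1"

```text
clock: 27.78
ee_pos: [0.5604, -0.1978, 0.0845]
tool_rot: [-3.139, -0.0, 1.133]
contact_force: [0.1, -0.1, -0.4]
finger_gap: 0.999
grip_force: 0.0
```

Request:
send_rows --pt "0 0 0 0 0 0 0.7" --pt "0 0 0 0 0 0 0.4" --pt "0 0 0 0 0 0 0.3" --pt "0 0 0 0 0 0 0.22" --pt "0 0 0 0 0 0 0.18" --squeeze 35

```text
clock: 28.2
ee_pos: [0.5619, -0.1986, 0.0872]
tool_rot: [3.14, 0.0, 1.133]
contact_force: [-1.0, -0.3, -0.9]
finger_gap: 0.299
grip_force: 0.0
```

Request:
send_rows --pt "0 0 0 0 0 0 0.1" --pt "0 0 0 0 0 0 0" --pt "0 0 0 0 0 0 0" --pt "0 0 0 0 0 0 0" --pt "0 0 0 0 0 0 0"

```text
clock: 28.62
ee_pos: [0.5617, -0.1985, 0.0869]
tool_rot: [3.141, 0.0, 1.133]
contact_force: [-1.7, 1.4, 5.5]
finger_gap: 0.157
grip_force: 34.1
```

Request:
send_rows --pt "0 0 -0.3 0 0 0 0" --pt "0 0 -0.6 0 0 0 0" --pt "0 0 -0.9 0 0 0 0" --pt "0 0 -0.9 0 0 0 0" --pt "0 0 -0.9 0 0 0 0"

```text
clock: 29.03
ee_pos: [0.5609, -0.1981, 0.1767]
tool_rot: [-3.14, -0.0, 1.133]
contact_force: [0.4, -1.6, -0.2]
finger_gap: 0.163
grip_force: 34.1
```

Request:
send_rows --pt "0 0 -0.9 0 0 0 0" --pt "0 0 -0.9 0 0 0 0" --pt "0 0 -0.9 0 0 0.5 0" --pt "0 0 -0.7 0 0 0.9 0" --pt "0 0 -0.4 0 0 0.9 0"

```text
clock: 29.45
ee_pos: [0.562, -0.1987, 0.2742]
tool_rot: [3.138, -0.001, 0.928]
contact_force: [0.2, -0.8, -0.6]
finger_gap: 0.157
grip_force: 34.1
```

Request:
send_rows --pt "0 0 0 0 0 0.9 0" --pt "0 0 0 0 0 0.9 0" --pt "0 0 0 0 0 0.9 0" --pt "0 0 0 0 0 0.9 0" --pt "0 0 0 0 0 0.84 0"

```text
clock: 29.87
ee_pos: [0.5611, -0.1982, 0.271]
tool_rot: [-3.141, 0.0, 0.541]
contact_force: [-0.2, 0.4, -0.4]
finger_gap: 0.158
grip_force: 34.2
```

Request:
send_rows --pt "0 0 0 0 0 0 0" --pt "0 0 0 0 0 0 0" --pt "0 0 0 0 0 0 0" --pt "0 0 0 0 0 0 0"

```text
clock: 30.2
ee_pos: [0.5613, -0.1983, 0.2712]
tool_rot: [-3.141, 0.0, 0.546]
contact_force: [1.2, -0.1, -0.5]
finger_gap: 0.159
grip_force: 34.2
```

Request:
send_rows --pt "0.133 -0.34 0 0 0 0 0" --pt "0.269 -0.69 0 0 0 0 0" --pt "0.312 -0.8 0 0 0 0 0" --pt "0.312 -0.8 0 0 0 0 0" --pt "0.312 -0.8 0 0 0 0 0"

```text
clock: 30.62
ee_pos: [0.5451, -0.1063, 0.2712]
tool_rot: [-3.141, -0.0, 0.545]
contact_force: [0.4, 0.4, -1.6]
finger_gap: 0.156
grip_force: 34.2
```

Request:
send_rows --pt "0.312 -0.8 0 0 0 0 0" --pt "0.312 -0.8 0 0 0 0 0" --pt "0.312 -0.8 0 0 0 0 0" --pt "0.312 -0.8 0 0 0 0 0" --pt "0.312 -0.8 0 0 0 0 0"

```text
clock: 31.03
ee_pos: [0.5265, -0.0004, 0.2714]
tool_rot: [-3.141, -0.0, 0.545]
contact_force: [0.0, 0.4, -0.6]
finger_gap: 0.163
grip_force: 34.2
```

Request:
send_rows --pt "0.312 -0.8 0 0 0 0 0" --pt "0.312 -0.8 0 0 0 0 0" --pt "0.312 -0.8 0 0 0 0 0" --pt "0.312 -0.8 0 0 0 0 0" --pt "0.312 -0.8 0 0 0 0 0"

```text
clock: 31.45
ee_pos: [0.508, 0.1053, 0.2714]
tool_rot: [-3.141, -0.0, 0.545]
contact_force: [0.7, -0.7, -1.5]
finger_gap: 0.156
grip_force: 34.2
```

Request:
send_rows --pt "0.312 -0.8 0 0 0 0 0" --pt "0.312 -0.8 0 0 0 0 0" --pt "0.312 -0.8 0 0 0 0 0" --pt "0.312 -0.8 0 0 0 0 0" --pt "0.293 -0.75 0 0 0 0 0"

```text
clock: 31.87
ee_pos: [0.4897, 0.2098, 0.2714]
tool_rot: [-3.141, -0.0, 0.546]
contact_force: [1.1, 0.3, -1.0]
finger_gap: 0.157
grip_force: 34.2
```

Request:
send_rows --pt "0.18 -0.46 0 0 0 0 0" --pt "0 0 0 0 0 0 0" --pt "0 0 0 0 0 0 0" --pt "0 0 0 0 0 0 0" --pt "0 0 0 0 0 0 0"

```text
clock: 32.28
ee_pos: [0.4886, 0.2196, 0.2713]
tool_rot: [3.141, 0.0, 0.544]
contact_force: [-0.5, 0.4, 0.3]
finger_gap: 0.161
grip_force: 34.2
```

Request:
send_rows --pt "0 0 0 0 0 0 0" --pt "0 0 0 0 0 0 0" --pt "0 0 0 0 0 0 0"

```text
clock: 32.53
ee_pos: [0.4886, 0.2198, 0.2714]
tool_rot: [3.142, -0.0, 0.544]
contact_force: [-0.1, -0.2, -1.2]
finger_gap: 0.159
grip_force: 34.2
```

Request:
send_rows --pt "0 0 0.6 0 0 0 0" --pt "0 0 1 0 0 0 0" --pt "0 0 1 0 0 0 0" --pt "0 0 1 0 0 0 0" --pt "0 0 0.9 0 0 0 0"

```text
clock: 32.95
ee_pos: [0.4882, 0.22, 0.1575]
tool_rot: [-3.142, 0.0, 0.544]
contact_force: [-1.4, 0.9, -1.4]
finger_gap: 0.156
grip_force: 34.2
```

Request:
send_rows --pt "0 0 0.8 0 0 0 0" --pt "0 0 0.6 0 0 0 0" --pt "0 0 0.5 0 0 0 0" --pt "0 0 0.3 0 0 0 0" --pt "0 0 0.2 0 0 0 0"

```text
clock: 33.37
ee_pos: [0.4882, 0.2202, 0.098]
tool_rot: [-3.141, 0.001, 0.544]
contact_force: [0.9, 0.3, -1.1]
finger_gap: 0.162
grip_force: 34.2
```

Request:
send_rows --pt "0 0 0.2 0 0 0 0" --pt "0 0 0.12 0 0 0 0" --pt "0 0 0.04 0 0 0 0" --pt "0 0 0.04 0 0 0 0" --pt "0 0 0 0 0 0 0"

```text
clock: 33.78
ee_pos: [0.4887, 0.2205, 0.0892]
tool_rot: [3.141, -0.001, 0.544]
contact_force: [-0.5, -0.0, -0.7]
finger_gap: 0.158
grip_force: 34.2
```

Request:
send_rows --pt "0 0 0.03 0 0 0 0" --pt "0 0 0.02 0 0 0 0" --pt "0 0 0 0 0 0 0" --pt "0 0 0 0 0 0 0"

```text
clock: 34.12
ee_pos: [0.4884, 0.2204, 0.0877]
tool_rot: [3.142, -0.0, 0.544]
contact_force: [-0.3, 0.2, -0.9]
finger_gap: 0.162
grip_force: 34.2
```

Request:
send_rows --pt "0 0 0.02 0 0 0 0" --pt "0 0 0.02 0 0 0 0" --pt "0 0 0.02 0 0 0 0" --pt "0 0 0 0 0 0 0" --pt "0 0 0 0 0 0 0"

```text
clock: 34.53
ee_pos: [0.4887, 0.2205, 0.0869]
tool_rot: [3.142, -0.0, 0.544]
contact_force: [-1.8, -0.2, 5.1]
finger_gap: 0.157
grip_force: 34.9
```

Seated. Release, retreat, turn back.

Request:
send_rows --pt "0 0 0 0 0 0 0.3" --pt "0 0 0 0 0 0 0.7" --pt "0 0 0 0 0 0 1" --pt "0 0 0 0 0 0 1" --pt "0 0 0 0 0 0 1"

```text
clock: 34.95
ee_pos: [0.4883, 0.2203, 0.0859]
tool_rot: [-3.142, 0.0, 0.544]
contact_force: [-0.1, 0.1, 0.2]
finger_gap: 0.857
grip_force: 0.0
```

Request:
send_rows --pt "0 0 0 0 0 0 1" --pt "0 0 -0.4 0 0 0 1" --pt "0 0 -0.8 0 0 0 1" --pt "0 0 -1 0 0 0 1" --pt "0 0 -1 0 0 0 1"

```text
clock: 35.37
ee_pos: [0.4879, 0.2202, 0.1671]
tool_rot: [-3.141, 0.001, 0.544]
contact_force: [0.1, 0.2, 0.7]
finger_gap: 1.0
grip_force: 0.0
```

Request:
send_rows --pt "0 0 -1 0 0 0 1" --pt "0 0 -1 0 0 -0.5 1" --pt "0 0 -0.8 0 0 -0.9 1" --pt "0 0 -0.4 0 0 -0.9 1" --pt "0 0 0 0 0 -0.9 1"

```text
clock: 35.78
ee_pos: [0.4901, 0.2209, 0.2507]
tool_rot: [3.138, -0.006, 0.828]
contact_force: [0.1, -1.5, -0.4]
finger_gap: 1.001
grip_force: 0.0
```

Request:
send_rows --pt "0 0 0 0 0 -0.9 1" --pt "0 0 0 0 0 -0.9 1" --pt "0 0 0 0 0 -0.9 1" --pt "0 0 0 0 0 -0.84 1" --pt "0 0 0 0 0 0 1"

```text
clock: 36.2
ee_pos: [0.4884, 0.2204, 0.2468]
tool_rot: [3.141, -0.0, 1.135]
contact_force: [-0.2, 0.2, -0.6]
finger_gap: 0.999
grip_force: 0.0
```

Request:
send_rows --pt "0 0 0 0 0 0 1" --pt "0 0 0 0 0 0 1" --pt "0 0 0 0 0 0 1"

```text
clock: 36.45
ee_pos: [0.4884, 0.2204, 0.2463]
tool_rot: [3.141, -0.0, 1.131]
contact_force: [0.1, 0.5, -0.1]
finger_gap: 1.004
grip_force: 0.0
```

Request:
send_rows --pt "-0.4 0.345 0 0 0 0 1" --pt "-0.7 0.603 0 0 0 0 1" --pt "-0.92 0.793 0 0 0 0 1" --pt "-0.92 0.793 0 0 0 0 1" --pt "-0.92 0.793 0 0 0 0 1"

```text
clock: 36.87
ee_pos: [0.523, 0.0958, 0.2461]
tool_rot: [3.141, 0.0, 1.133]
contact_force: [1.0, 0.4, 0.8]
finger_gap: 1.0
grip_force: 0.0
```

Request:
send_rows --pt "-0.92 0.793 0 0 0 0 1" --pt "-0.92 0.793 0 0 0 0 1" --pt "-0.92 0.793 0 0 0 0 1" --pt "-0.92 0.793 0 0 0 0 1" --pt "-0.92 0.793 0 0 0 0 1"

```text
clock: 37.28
ee_pos: [0.5638, -0.0509, 0.2461]
tool_rot: [3.141, 0.0, 1.132]
contact_force: [-0.3, 1.0, 0.1]
finger_gap: 0.999
grip_force: 0.0
```

Request:
send_rows --pt "-0.92 0.793 0 0 0 0 1" --pt "-0.92 0.793 0 0 0 0 1" --pt "-0.6 0.517 0 0 0 0 1" --pt "-0.32 0.276 0 0 0 0 1" --pt "0 0 0 0 0 0 1"

```text
clock: 37.7
ee_pos: [0.5883, -0.1388, 0.2458]
tool_rot: [-3.141, 0.001, 1.129]
contact_force: [-0.8, 0.2, -0.4]
finger_gap: 0.997
grip_force: 0.0
```

Request:
send_rows --pt "0 0 0 0 0 0 1" --pt "0 0 0 0 0 0 1" --pt "0 0 0 0 0 0 1" --pt "0 0 0 0 0 0 1" --pt "0 0 0 0 0 0 1"

```text
clock: 38.12
ee_pos: [0.5883, -0.1352, 0.2462]
tool_rot: [3.141, -0.0, 1.134]
contact_force: [0.5, 0.1, 0.1]
finger_gap: 1.003
grip_force: 0.0
```

```bash
python3 wr.py w4; python3 - <<'E'
from h import *
from plant import *
p,d=grab_frame("top");c=camera_params("top");W=cloud(c,d)
P=W[(np.hypot(W[...,0]-.4877,W[...,1]-.2204)<.036)&(abs(W[...,2]-.124)<.008)]
print("flask",P.mean(0).round(4),len(P),cv2.minEnclosingCircle((P[:,:2]*1000).astype(np.float32)))
E
```

```text
[ 0.5883 -0.1352  0.2462] [ 3.1415e+00 -1.0000e-04  1.1340e+00]
jar few
amber few
flask few
wide [ 0.5882 -0.1353] [ 588.  -135.8   17.1] 17 z 0.0934 [([315.0, 183.0], 0.84)]
flask [0.4887 0.2198 0.1241] 80 ((488.68707275390625, 220.1466064453125), 10.129988670349121)
```

Request:
send_rows --pt "0 0 0.6 0 0 0 1" --pt "0 0 1 0 0 0 1" --pt "0 0 1 0 0 0 1" --pt "0 0 1 0 0 0 1" --pt "0 0 0.9 0 0 0 1"

```text
clock: 38.68
ee_pos: [0.588, -0.1359, 0.1322]
tool_rot: [-3.141, 0.0, 1.133]
contact_force: [0.4, -0.3, -0.6]
finger_gap: 1.0
grip_force: 0.0
```

Request:
send_rows --pt "0 0 0.9 0 0 0 1" --pt "0 0 0.8 0 0 0 1" --pt "0 0 0.6 0 0 0 1" --pt "0 0 0.5 0 0 0 1" --pt "0 0 0.3 0 0 0 1"

```text
clock: 39.1
ee_pos: [0.5875, -0.1358, 0.0543]
tool_rot: [-3.14, 0.0, 1.133]
contact_force: [-1.4, 0.9, -0.5]
finger_gap: 1.002
grip_force: 0.0
```

Request:
send_rows --pt "0 0 0 0 0 0 1" --pt "0 0 0 0 0 0 0.6" --pt "0 0 0 0 0 0 0.3" --pt "0 0 0 0 0 0 0.2" --pt "0 0 0 0 0 0 0.2" --squeeze 40

```text
clock: 39.52
ee_pos: [0.5893, -0.1365, 0.0575]
tool_rot: [3.139, -0.0, 1.133]
contact_force: [2.0, -0.0, 0.6]
finger_gap: 0.484
grip_force: 40.4
```

Request:
send_rows --pt "0 0 0 0 0 0 0.2" --pt "0 0 0 0 0 0 0.2" --pt "0 0 0 0 0 0 0.2"

```text
clock: 39.77
ee_pos: [0.5893, -0.1365, 0.0575]
tool_rot: [3.139, -0.0, 1.133]
contact_force: [-0.6, 0.3, 5.8]
finger_gap: 0.482
grip_force: 40.7
```

Request:
send_rows --pt "0 0 -0.3 0 0 0 0.2" --pt "0 0 -0.6 0 0 0 0.2" --pt "0 0 -0.9 0 0 0 0.2" --pt "0 0 -0.9 0 0 0 0.2" --pt "0 0 -0.9 0 0 0 0.2"

```text
clock: 40.18
ee_pos: [0.5877, -0.136, 0.1467]
tool_rot: [-3.14, 0.0, 1.133]
contact_force: [1.2, -0.2, -1.0]
finger_gap: 0.483
grip_force: 40.6
```

Request:
send_rows --pt "0 0 -0.9 0 0 0 0.2" --pt "0 0 -0.9 0 0 0 0.2" --pt "0 0 -0.9 0 0 0.5 0.2" --pt "0 0 -0.7 0 0 0.9 0.2" --pt "0 0 -0.4 0 0 0.9 0.2"

```text
clock: 40.6
ee_pos: [0.589, -0.1364, 0.2442]
tool_rot: [3.138, -0.001, 0.928]
contact_force: [0.4, -0.1, -0.3]
finger_gap: 0.48
grip_force: 40.6
```

Request:
send_rows --pt "0 0 0 0 0 0.9 0.2" --pt "0 0 0 0 0 0.9 0.2" --pt "0 0 0 0 0 0.9 0.2" --pt "0 0 0 0 0 0.9 0.2" --pt "0 0 0 0 0 0.84 0.2"

```text
clock: 41.02
ee_pos: [0.5879, -0.1361, 0.241]
tool_rot: [-3.141, 0.0, 0.541]
contact_force: [0.0, -0.3, -1.3]
finger_gap: 0.481
grip_force: 40.6
```

Request:
send_rows --pt "0 0 0 0 0 0 0.2" --pt "0 0 0 0 0 0 0.2" --pt "0 0 0 0 0 0 0.2" --pt "0 0 0 0 0 0 0.2"

```text
clock: 41.35
ee_pos: [0.5882, -0.1362, 0.241]
tool_rot: [-3.141, 0.0, 0.546]
contact_force: [-0.1, 0.1, -1.2]
finger_gap: 0.481
grip_force: 40.6
```

Request:
send_rows --pt "0.028 -0.34 0 0 0 0 0.2" --pt "0.057 -0.69 0 0 0 0 0.2" --pt "0.066 -0.8 0 0 0 0 0.2" --pt "0.066 -0.8 0 0 0 0 0.2" --pt "0.066 -0.8 0 0 0 0 0.2"

```text
clock: 41.77
ee_pos: [0.5491, -0.058, 0.2409]
tool_rot: [-3.141, 0.0, 0.545]
contact_force: [0.2, -1.5, -1.9]
finger_gap: 0.482
grip_force: 40.6
```

Request:
send_rows --pt "0.066 -0.8 0 0 0 0 0.2" --pt "0.066 -0.8 0 0 0 0 0.2" --pt "0.066 -0.8 0 0 0 0 0.2" --pt "0.066 -0.8 0 0 0 0 0.2" --pt "0.066 -0.8 0 0 0 0 0.2"

```text
clock: 42.18
ee_pos: [0.5043, 0.0319, 0.2411]
tool_rot: [-3.141, -0.0, 0.545]
contact_force: [0.3, -0.3, -1.8]
finger_gap: 0.481
grip_force: 40.6
```

Request:
send_rows --pt "0.066 -0.8 0 0 0 0 0.2" --pt "0.066 -0.8 0 0 0 0 0.2" --pt "0.066 -0.8 0 0 0 0 0.2" --pt "0.066 -0.8 0 0 0 0 0.2" --pt "0.066 -0.8 0 0 0 0 0.2"

```text
clock: 42.6
ee_pos: [0.4595, 0.1216, 0.2411]
tool_rot: [-3.141, -0.0, 0.545]
contact_force: [0.8, -1.2, -0.8]
finger_gap: 0.482
grip_force: 40.6
```

Request:
send_rows --pt "0.066 -0.8 0 0 0 0 0.2" --pt "0.066 -0.8 0 0 0 0 0.2" --pt "0.06 -0.8 0 0 0 0 0.2" --pt "0.037 -0.45 0 0 0 0 0.2" --pt "0 0 0 0 0 0 0.2"

```text
clock: 43.02
ee_pos: [0.4273, 0.1861, 0.2411]
tool_rot: [-3.141, -0.0, 0.548]
contact_force: [0.5, 0.1, -1.6]
finger_gap: 0.479
grip_force: 40.7
```

Request:
send_rows --pt "0 0 0 0 0 0 0.2" --pt "0 0 0 0 0 0 0.2" --pt "0 0 0 0 0 0 0.2" --pt "0 0 0 0 0 0 0.2" --pt "0 0 0 0 0 0 0.2"

```text
clock: 43.43
ee_pos: [0.4288, 0.1837, 0.241]
tool_rot: [3.142, 0.0, 0.543]
contact_force: [-0.5, -0.1, -0.6]
finger_gap: 0.486
grip_force: 40.7
```

Request:
send_rows --pt "0 0 0.6 0 0 0 0.2" --pt "0 0 1 0 0 0 0.2" --pt "0 0 1 0 0 0 0.2" --pt "0 0 1 0 0 0 0.2" --pt "0 0 0.9 0 0 0 0.2"

```text
clock: 43.85
ee_pos: [0.4284, 0.1839, 0.1272]
tool_rot: [-3.142, 0.0, 0.544]
contact_force: [-0.2, 0.2, -1.7]
finger_gap: 0.48
grip_force: 40.7
```

Request:
send_rows --pt "0 0 0.8 0 0 0 0.2" --pt "0 0 0.6 0 0 0 0.2" --pt "0 0 0.5 0 0 0 0.2" --pt "0 0 0.3 0 0 0 0.2" --pt "0 0 0.2 0 0 0 0.2"

```text
clock: 44.27
ee_pos: [0.4281, 0.1839, 0.0676]
tool_rot: [-3.141, 0.001, 0.544]
contact_force: [0.2, -0.9, -1.0]
finger_gap: 0.48
grip_force: 40.7
```

Request:
send_rows --pt "0 0 0.2 0 0 0 0.2" --pt "0 0 0.12 0 0 0 0.2" --pt "0 0 0.03 0 0 0 0.2" --pt "0 0 0.03 0 0 0 0.2" --pt "0 0 0 0 0 0 0.2"

```text
clock: 44.68
ee_pos: [0.4289, 0.1845, 0.0595]
tool_rot: [3.141, -0.001, 0.544]
contact_force: [0.6, -0.2, -1.7]
finger_gap: 0.48
grip_force: 40.7
```

Request:
send_rows --pt "0 0 0.03 0 0 0 0.2" --pt "0 0 0.02 0 0 0 0.2" --pt "0 0 0.02 0 0 0 0.2" --pt "0 0 0 0 0 0 0.2" --pt "0 0 0 0 0 0 0.2"

```text
clock: 45.1
ee_pos: [0.4287, 0.1844, 0.0575]
tool_rot: [3.141, -0.0, 0.544]
contact_force: [0.3, 0.3, 1.2]
finger_gap: 0.48
grip_force: 40.9
```

Touching. Half a millimetre more, release, then retreat upward and toward the middle of the bench so the tray is visible.

Request:
send_rows --pt "0 0 0.02 0 0 0 0.2" --pt "0 0 0 0 0 0 0.2" --pt "0 0 0 0 0 0 0.6" --pt "0 0 0 0 0 0 1" --pt "0 0 0 0 0 0 1"

```text
clock: 45.52
ee_pos: [0.4285, 0.1843, 0.0567]
tool_rot: [3.142, -0.0, 0.544]
contact_force: [-0.7, 0.7, -0.7]
finger_gap: 0.86
grip_force: 0.0
```

Request:
send_rows --pt "0 0 0 0 0 0 1" --pt "0 0 0 0 0 0 1" --pt "0 0 -0.4 0 0 0 1" --pt "0 0 -0.8 0 0 0 1" --pt "0 0 -1 0 0 0 1"

```text
clock: 45.93
ee_pos: [0.427, 0.1839, 0.1114]
tool_rot: [-3.14, 0.004, 0.544]
contact_force: [0.7, 0.8, -0.0]
finger_gap: 0.996
grip_force: 0.0
```

Request:
send_rows --pt "0 0 -1 0 0 0 1" --pt "0 0 -1 0 0 0 1" --pt "0 0 -1 0 0 0 1" --pt "0 0.4 -0.8 0 0 0 1" --pt "0 0.8 -0.4 0 0 0 1"

```text
clock: 46.35
ee_pos: [0.4448, 0.1599, 0.2209]
tool_rot: [3.141, -0.005, 0.547]
contact_force: [0.5, 0.2, -0.7]
finger_gap: 1.001
grip_force: 0.0
```

Request:
send_rows --pt "0 0.9 0 0 0 0 1" --pt "0 0.9 0 0 0 0 1" --pt "0 0.9 0 0 0 0 1" --pt "0 0.9 0 0 0 0 1" --pt "0 0.6 0 0 0 0 1"

```text
clock: 46.77
ee_pos: [0.4993, 0.0672, 0.2178]
tool_rot: [3.141, -0.001, 0.544]
contact_force: [-0.5, 0.1, 0.1]
finger_gap: 0.999
grip_force: 0.0
```

Request:
send_rows --pt "0 0.3 0 0 0 0 1" --pt "0 0 0 0 0 0 1" --pt "0 0 0 0 0 0 1" --pt "0 0 0 0 0 0 1" --pt "0 0 0 0 0 0 1"

```text
clock: 47.18
ee_pos: [0.5018, 0.0633, 0.2168]
tool_rot: [-3.141, 0.0, 0.546]
contact_force: [-0.4, 0.3, -0.1]
finger_gap: 1.001
grip_force: 0.0
```

```bash
python3 - <<'E'
from h import *
from plant import *
T={"jar":(.6074,.2929,.077),"amber":(.5475,.2566,.114),"flask":(.4877,.2204,.124),"wide":(.4278,.1841,.094)}
for n in ("top","scene"):
    p,d=grab_frame(n);c=camera_params(n);cv2.imwrite(f"pics/{n}9.png",p[:,:,::-1]);W=cloud(c,d)
    for k,(x,y,h) in T.items():
        P=W[(np.hypot(W[...,0]-x,W[...,1]-y)<.036)&(abs(W[...,2]-h)<.008)]
        if len(P): (a,b),r=cv2.minEnclosingCircle((P[:,:2]*1000).astype(np.float32));print(n,k,np.round([a-x*1000,b-y*1000,r],1),np.median(P[:,2]).round(4))
E
```

```text
top jar [ 6.  19.7  8.1] 0.0776
top wide [ 0.8  0.3 17. ] 0.0944
scene jar [ 1.8 -2.7 23.1] 0.0766
scene amber [ 1.9 -2.5 14. ] 0.1133
scene flask [ 0.9 -2.  12.4] 0.123
scene wide [ 3.5 -2.1 18.8] 0.0932
```

View pics/scene9.png

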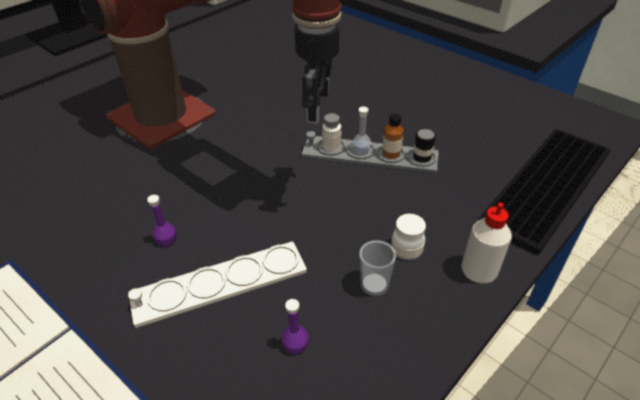

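All four vessels stand upright in the tray. From the post at (312,137) they are wide (331,135), flask (362,135), amber (394,140) and jar (424,147), which is the reversed order. Bystanders are unmoved and the gripper is clear.

```bash
python3 -c "
from plant import ctrl
print(ctrl.finish_job())"
```

```text
the job is handed in; nothing more can be done
None
```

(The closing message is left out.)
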